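# Load the ballast plate of a microscope's isolation stand

## Robot

A 6-joint arm with a two-finger parallel gripper is mounted at the origin on the work surface. World frame = base frame: x ahead of the robot, y to its left, z up, the work surface at z = 0. Lengths are in m, angles in rad, forces in N, time in s.
With the tool pointing down it reaches from about 0.375 to 0.975 m from the base axis. Payload 3.8 kg.
Tool frame: the origin (TCP) lies midway between the tips of the shut fingers; the grasp point (between the pads) lies 19 mm behind it; z points along the fingers, y is the line along which they close (so a half turn about z gives the same grasp; the last joint's range is limited). The gripper opens to 85 mm and grips with 20 to 120 N. Pads are 22 mm wide; open, the fingers measure 114 mm over their backs; the gripper's body (76 mm by 85 mm) begins 54 mm behind the grasp point. The pads swing forward as they close: fully open they stand 13 mm farther back than shut.
Start: joints at [-1.235, 0.264, 1.604, -0, 1.274, -0.037], TCP at [0.246, -0.629, 0.198] pointing down, gripper open.
Joint ranges: [-2.63, 2.63], [-0.94, 2.18], [0.31, 2.57], [-1.31, 4.45], [0, 2.66], [-2.55, 2.55]. Speed limits (rad/s): [2.57, 2.57, 3.14, 3.14, 3.14, 3.14].

## Interface

Orientations are given as a rotation vector (axis times angle).
In Python, from workcell import bot gives the robot as it stands.
- The arm moves only by the tool servo_tool, never from a script. Its argument "series" is a list of rows, each a list of 7 numbers: the shift along the world's x, y, z in units of 0.15 m (1.0 is 0.15 m), then the turn, a rotation vector about the world's x, y, z in units of 180 degrees (1.0 is 180 degrees), then the closure, from 0 (fully open) to 1 (shut). A call has 1 to 20 rows; each row is the pose to reach, as a shift and turn from the pose commanded when the call began, turning the shorter way round; what a row does not reach only later rows make up. A row lasts 1/10 s, in which the tool goes at most 50 mm and 8.59 degrees, less where a joint would pass 70% of its speed; a pose out of reach is approached as far as the arm can. A call with a number of a shift or a turn outside -1 to 1 is refused whole. A call with a gripper value outside its range is refused whole. The fingers move at their own pace and stop on an object; "newtons" is the grip in N (left out, the last holds). Time passes only in rows, so rows that repeat a pose let the fingers close. It gives the time, the measured TCP pose, the force, the opening and the grip force at its end, in the units of the state.
- bot.read_state(): the state, without advancing time (a new reading comes with each control period).
- bot.read_camera(name): name is "scene" or "side" or "wrist"; returns the picture (480x640x3 uint8, red, green, blue); there is no depth.
- bot.camera_info(name): a dict with "vertical_fov" (degrees; the focal length in pixels is half the picture's height over the tangent of half this angle, whatever the lens; pixels are square), "cx", "cy" (the principal point, pixels), "dist" ([k1, k2, p1, p2, k3] as OpenCV has them; the pictures are not rectified), "R" (3x3) and "t" (3): a world point X has camera coordinates R X + t. Camera axes: x right, y down, z forward; pixel columns grow to the right and rows downward; lengths in m; the calibration is good to about 2 mm. A picture is of the moment at which its call begins: read the wrist's pose just before it. camera_info takes no time and is no camera call; for the wrist camera it gives the pose at the moment of the call.
- bot.finish_job(): hands the job in; it is judged then, once.
Trained networks look in the newest picture that a camera, given by its name, has taken for a name from the list of things; names that differ only in an ending like _2 or _b are one class to them, and where a whole thing is asked for, a point or a joint stands for the part that bears it (a point fixed in the world has none). Each returns a list of dicts, best first, with "score" (0 to 1); they miss things now and then, are a little off and sometimes report something else, mostly with a low value. They report only what shows in the picture. A call takes as long as a camera call. They do not tell look-alikes from the thing itself.
- bot.recognise(target, camera): "box" ([left, top, right, bottom] as shares, 0 to 1, of the picture: columns of its width, rows of its height, round what is visible of it).
- bot.trace(target, camera): "mask" (480x640 bool, what is visible of it) and "box" ([left, top, right, bottom] as shares, 0 to 1, of the picture: columns of its width, rows of its height, round what is visible of it).
- bot.mark_of(target, camera): "at" ([row, column] as shares, 0 to 1, of the picture: columns of its width, rows of its height: a listed point, or the origin of a listed thing).
The state is a dict: "time": time; "q": joint angles; "joint_vel": joint speeds; "joint_torque": joint torques, N m; "tool_pos": TCP position; "tcp_rot": TCP orientation; "wrist_force": force on the tool from outside, world axes, zero at the start; "torque": the same for the moment, N m; "width": opening from 0.0 (shut) to 1.0 (fully open); "grip_force": force on a finger pad.
Only numpy, scipy, OpenCV 4.12 (cv2) and the standard library are available. Lean on these libraries where they do the work, as an engineer would, in place of code of your own. Each camera call takes 0.05 s, during which the arm holds its last target. There are 200 camera calls.

## Task

Load the ballast plate for the microscope's isolation stand: in the middle of its square rubber pad stack the four slim ingots as two flat layers, each layer one ingot that lies wide face down with one that lies narrow face down nested close along its side, ends level, the upper layer squarely crosswise on the lower; if the broad ingot is there, lay it centrally on top, crosswise again to the layer under it. Thread every trim ring that is there onto the plate's post, by diameter with the largest at the bottom and the smallest on top. Keep every ingot the way up you find it, and do not shift the other things on the bench.

Things in the scene. Friction and masses are not known exactly. Their poses are not given: they have to be found in the camera images.
- slim_a: A slim cast-metal ingot with sawn square ends: a bar 66 mm long along its x axis and 24 mm high, its section a trapezoid, wide face 36 mm, narrow face 24 mm (each long side leans 6 mm). It lies WIDE face down (narrowing upwards). Origin at the centre of its underside, z up. About 0.3 kg. The ends are upright and can be gripped lengthwise.
- slim_b: A slim cast-metal ingot with sawn square ends: a bar 66 mm long along its x axis and 24 mm high, its section a trapezoid, wide face 36 mm, narrow face 24 mm (each long side leans 6 mm). It lies WIDE face down (narrowing upwards). Origin at the centre of its underside, z up. About 0.3 kg. The ends are upright and can be gripped lengthwise.
- slim_c: A slim cast-metal ingot with sawn square ends: a bar 66 mm long along its x axis and 24 mm high, its section a trapezoid, wide face 36 mm, narrow face 24 mm (each long side leans 6 mm). It lies NARROW face down (widening upwards), stably; its wide face, on top, shows a dark shallow casting hollow (44 x 18 mm). Origin at the centre of its underside, z up. About 0.3 kg. The ends are upright and can be gripped lengthwise.
- slim_d: A slim cast-metal ingot with sawn square ends: a bar 66 mm long along its x axis and 24 mm high, its section a trapezoid, wide face 36 mm, narrow face 24 mm (each long side leans 6 mm). It lies NARROW face down (widening upwards), stably; its wide face, on top, shows a dark shallow casting hollow (44 x 18 mm). Origin at the centre of its underside, z up. About 0.3 kg. The ends are upright and can be gripped lengthwise.
- broad: The broad ingot, not always there: like the slim ones, 66 mm long along x and 24 mm high, but 48 mm across its wide face, which is down, and 36 mm across the narrow one on top. Origin at the centre of its underside, z up. About 0.43 kg.
- ring66: Bright steel trim ring, not always there: outside diameter 66 mm, bore 18 mm, 14 mm thick, lying flat. Origin on its axis at the underside, z up.
- ring56: Bright steel trim ring, not always there: outside diameter 56 mm, bore 18 mm, 14 mm thick, lying flat. Origin on its axis at the underside, z up.
- ring46: Bright steel trim ring, not always there: outside diameter 46 mm, bore 18 mm, 14 mm thick, lying flat. Origin on its axis at the underside, z up.
- ring36: Bright steel trim ring, not always there: outside diameter 36 mm, bore 18 mm, 14 mm thick, lying flat. Origin on its axis at the underside, z up.
- pad (a point): Centre of the top face of the square black rubber pad (84 x 84 mm, 3 mm thick) on the fixed dark steel ballast plate; its z axis points up, x and y run along the pad's sides (and the plate's). The plate is 140 mm (x) by 250 mm (y) and 8 mm thick, flat on the bench; its y axis runs from the pad to the post. The pad is 11 mm above the bench and its centre 55 mm from the plate's centre.
- post_foot (a point): Foot of the plate's upright steel post, on its axis at the top face of the plate (8 mm above the bench), 125 mm from the pad's centre along the plate's y. The post is 12 mm thick and 70 mm tall, its last 8 mm a taper to 6 mm.
- canister: Bystander: a black objective canister, 42 mm across, 52 mm tall. Origin under its centre.
- petri: Bystander: a closed petri dish, 92 mm across, 17 mm tall. Origin under its centre.
- slide_box: Bystander: a blue and white slide box, 87 x 102 x 35 mm. Origin under its centre.
- cleaner: Bystander: a small bottle of lens cleaner, 44 mm across, 95 mm tall. Origin under its centre.
- screwdriver: Bystander: a black screwdriver, 160 mm long, lying along its x axis, 26 mm high at most. Origin under its middle.
Mind the look-alikes: they are no part of the job. Leave any orange or purple look-alike of the slim_c alone.

How it is judged:
At the end, for the whole second after the job is handed in: Two layers, each a wide-down and a narrow-down slim ingot nested: gap up to 9 mm, ends within 10 mm; crosswise within 0.2 rad; slim ingots within 30 mm, broad one (on top) within 22 mm of the pad centre; all flat, way up kept. Present rings on the post, larger below smaller. All at rest (((z of slim_a in the frame of pad between -0.005 and 0.005 m and z of slim_c in the frame of pad between -0.005 and 0.005 m and z of slim_b in the frame of pad between 0.019 and 0.029 m and z of slim_d in the frame of pad between 0.019 and 0.029 m and x of slim_c in the frame of slim_a between -0.01 and 0.01 m and angle between the x axis of slim_a and the x axis of slim_c, either way round below 0.14 rad and horizontal distance between slim_a and slim_c between 0.026 and 0.039 m and x of slim_d in the frame of slim_b between -0.01 and 0.01 m and angle between the x axis of slim_b and the x axis of slim_d, either way round below 0.14 rad and horizontal distance between slim_b and slim_d between 0.026 and 0.039 m and angle between the x axis of slim_a and the x axis of slim_b, either way round above 1.3708 rad) or (z of slim_a in the frame of pad between -0.005 and 0.005 m and z of slim_d in the frame of pad between -0.005 and 0.005 m and z of slim_b in the frame of pad between 0.019 and 0.029 m and z of slim_c in the frame of pad between 0.019 and 0.029 m and x of slim_d in the frame of slim_a between -0.01 and 0.01 m and angle between the x axis of slim_a and the x axis of slim_d, either way round below 0.14 rad and horizontal distance between slim_a and slim_d between 0.026 and 0.039 m and x of slim_c in the frame of slim_b between -0.01 and 0.01 m and angle between the x axis of slim_b and the x axis of slim_c, either way round below 0.14 rad and horizontal distance between slim_b and slim_c between 0.026 and 0.039 m and angle between the x axis of slim_a and the x axis of slim_b, either way round above 1.3708 rad) or (z of slim_b in the frame of pad between -0.005 and 0.005 m and z of slim_c in the frame of pad between -0.005 and 0.005 m and z of slim_a in the frame of pad between 0.019 and 0.029 m and z of slim_d in the frame of pad between 0.019 and 0.029 m and x of slim_c in the frame of slim_b between -0.01 and 0.01 m and angle between the x axis of slim_b and the x axis of slim_c, either way round below 0.14 rad and horizontal distance between slim_b and slim_c between 0.026 and 0.039 m and x of slim_d in the frame of slim_a between -0.01 and 0.01 m and angle between the x axis of slim_a and the x axis of slim_d, either way round below 0.14 rad and horizontal distance between slim_a and slim_d between 0.026 and 0.039 m and angle between the x axis of slim_b and the x axis of slim_a, either way round above 1.3708 rad) or (z of slim_b in the frame of pad between -0.005 and 0.005 m and z of slim_d in the frame of pad between -0.005 and 0.005 m and z of slim_a in the frame of pad between 0.019 and 0.029 m and z of slim_c in the frame of pad between 0.019 and 0.029 m and x of slim_d in the frame of slim_b between -0.01 and 0.01 m and angle between the x axis of slim_b and the x axis of slim_d, either way round below 0.14 rad and horizontal distance between slim_b and slim_d between 0.026 and 0.039 m and x of slim_c in the frame of slim_a between -0.01 and 0.01 m and angle between the x axis of slim_a and the x axis of slim_c, either way round below 0.14 rad and horizontal distance between slim_a and slim_c between 0.026 and 0.039 m and angle between the x axis of slim_b and the x axis of slim_a, either way round above 1.3708 rad)) and horizontal distance between each of slim_a, slim_b, slim_c, slim_d and pad below 0.03 m and angle between each of slim_a, slim_b, slim_c, slim_d, broad's own z axis and vertical below 0.08 rad and linear speed of each of slim_a, slim_b, slim_c, slim_d, broad, ring66, ring56, ring46, ring36 below 0.02 m/s and z of broad in the frame of pad between 0.043 and 0.053 m and horizontal distance between broad and pad below 0.022 m and ((z of slim_a in the frame of pad below 0.012 m and angle between the x axis of slim_a and the x axis of broad, either way round below 0.2 rad) or (z of slim_b in the frame of pad below 0.012 m and angle between the x axis of slim_b and the x axis of broad, either way round below 0.2 rad)) and horizontal distance between each of ring66, ring56, ring46, ring36 and post_foot below 0.006 m and z of each of ring66, ring56, ring46, ring36 in the frame of post_foot below 0.048 m and angle between each of ring66, ring56, ring46, ring36's own z axis and vertical below 0.1 rad and z of each of ring56, ring46, ring36 in the frame of ring66 above 0.008 m and z of each of ring46, ring36 in the frame of ring56 above 0.008 m and z of ring36 in the frame of ring46 above 0.008 m); the robot touches nothing.
It fails at once if a bystander was shifted by more than 40 mm (distance of any of canister, petri, slide_box, cleaner, screwdriver from where it was at the start of the episode above 0.04 m).
Of broad, ring66, ring56, ring46, ring36 only 3 to 5 are there at a start; the rules pass over those that are not, and their reading is None.
At some moment in a run one of ring66, ring56, ring46, ring36 may be knocked a few centimetres aside while the robot is not near it.
It also fails if it takes over 210 s, if anything falls off the work surface, if the arm or the gripper's body presses on something with over 40 N, if the wrist force passes 120 N, or if a joint passes its speed limit or range.

## Working session

There is one attempt and no reset: what is moved stays moved. The work goes in short steps, Python scripts to look and compute and a tool call to move; the robot and the scene stay as the last step left them, time stands still between calls to the robot, and variables do not carry over. Pictures are saved under pics/ and viewed, at most 14 in all, crops included, and the job is handed in when it is done.

Besides the shell and the picture viewer there is one more tool, called after "Emit:" by a JSON object that holds its "name" and its "arguments". servo_tool: Moves the arm, as the interface text tells. Shifts and turns lie within -1 to 1; 1 stands for 0.15 m of shift or 180 degrees of turn. Its arguments: {"type":"object","properties":{"series":{"type":"array","items":{"type":"array","items":{"type":"number"}}},"newtons":{"type":"number"}},"required":["series"]}

```bash
ls; mkdir -p pics; python3 - <<'E'
from workcell import bot
import cv2
s=bot.read_state();print({k:(v if not hasattr(v,'round') else v) for k,v in s.items()})
for n in("scene","side","wrist"):
    im=bot.read_camera(n);cv2.imwrite(f"pics/{n}0.png",im[:,:,::-1]);print(n,bot.camera_info(n))
E
```

```text
pics
{'time': 0.0, 'q': array([-1.23488999e+00,  2.64729739e-01,  1.60539098e+00, -5.50231611e-06,
        1.27371183e+00, -3.69054765e-02]), 'joint_vel': array([-2.10131351e-03, -3.12393026e-04,  8.54236118e-04, -1.86092124e-03,
       -6.94400502e-05,  1.03929376e-03]), 'joint_torque': array([ 5.28174496e-04, -5.15105581e+01, -3.67314184e+01, -1.35327368e-04,
        1.30050562e-02,  1.44316729e-06]), 'tool_pos': array([ 0.24558187, -0.62786134,  0.19626873]), 'tcp_rot': array([-3.08499351e+00, -5.81818065e-01,  5.31842950e-04]), 'wrist_force': array([-0.61190921,  0.5150933 ,  0.53852316]), 'torque': array([-0.05000015, -0.02169172,  0.01859388]), 'grip_force': 0.0, 'width': 0.9979167672160982}
scene {'vertical_fov': 54.38540794688426, 'cx': 322.4217515019764, 'cy': 239.8038299698331, 'dist': array([0.04310445, 0.        , 0.        , 0.        , 0.        ]), 'R': array([[-0.18039799,  0.98352806, -0.01136348],
       [ 0.8337582 ,  0.14677766, -0.5322627 ],
       [-0.5218274 , -0.10549351, -0.84650298]]), 't': array([ 0.13736762, -0.44492982,  1.23517408])}
side {'vertical_fov': 53.59784552623889, 'cx': 318.6573201453928, 'cy': 233.72415527634394, 'dist': array([-0.04652899,  0.        ,  0.        ,  0.        ,  0.        ]), 'R': array([[-0.82756841, -0.56128129,  0.00968692],
       [-0.35273703,  0.50650632, -0.78678328],
       [ 0.43670025, -0.65453393, -0.61715332]]), 't': array([0.46103223, 0.25171641, 0.83719378])}
wrist {'vertical_fov': 69.7968657033908, 'cx': 326.2132308728112, 'cy': 244.71230629642818, 'dist': array([-0.04588691,  0.        ,  0.        ,  0.        ,  0.        ]), 'R': array([[ 0.3651636 , -0.93094189, -0.00165356],
       [-0.88611456, -0.34812346,  0.30595923],
       [-0.28540591, -0.11025993, -0.95204318]]), 't': array([-0.67448875, -0.04027187,  0.37962318])}
```

View pics/scene0.png

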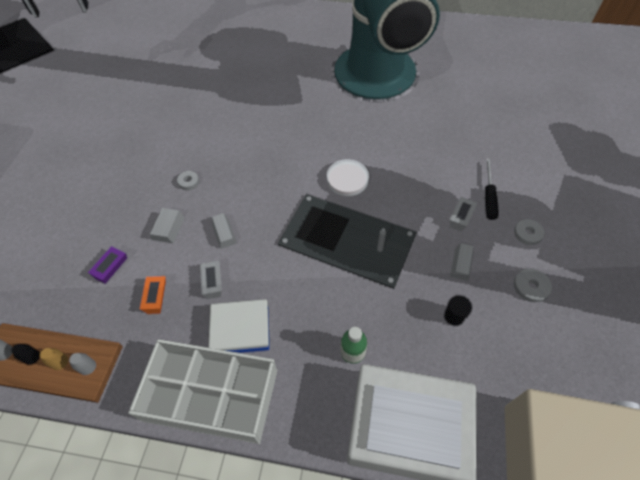

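View pics/side0.png

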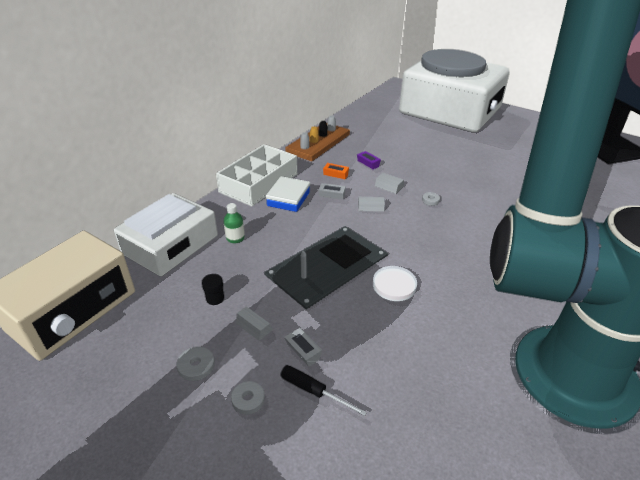

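The scene picture shows these things (column, row):
- **Broad ingot:** probably (165,224).
- **Wide-down slims:** (222,230) and (465,260).
- **Narrow-down slims with a hollow:** (210,278) and (462,212).
- **Look-alikes, to leave alone:** orange (153,294) and purple (108,264).
- **Rings:** (187,179), (530,231) and (533,284).
- **Plate:** the pad is near (323,229) and the post near (381,240).

```bash
cat > vis.py <<'E'
import numpy as np, cv2
from scipy.optimize import least_squares
from workcell import bot
def K(ci):
    f=240/np.tan(np.radians(ci["vertical_fov"])/2)
    return np.array([[f,0,ci["cx"]],[0,f,ci["cy"]],[0,0,1.]])
def proj(ci,P):
    return cv2.projectPoints(np.float64(P).reshape(-1,3),cv2.Rodrigues(ci["R"])[0],ci["t"],K(ci),ci["dist"])[0].reshape(-1,2)
def ray(ci,uv,z):
    n=cv2.undistortPoints(np.float64(uv).reshape(1,1,2),K(ci),ci["dist"]).ravel()
    C=-ci["R"].T@ci["t"];d=ci["R"].T@np.array([n[0],n[1],1]);return C+d*(z-C[2])/d[2]
def prism(l,wb,wt,h):
    a=[[sx*l/2,sy*w/2,z] for z,w in((0,wb),(h,wt)) for sx in(-1,1) for sy in(-1,1)];return np.array(a)
W=prism(.066,.036,.024,.024);N=prism(.066,.024,.036,.024);B=prism(.066,.048,.036,.024)
def ring(d,h=.014):
    t=np.linspace(0,2*np.pi,60);return np.array([[d/2*np.cos(a),d/2*np.sin(a),z] for z in(0,h) for a in t])
def pose(M,p,z=0):
    c,s=np.cos(p[2]),np.sin(p[2]);return M@np.array([[c,s,0],[-s,c,0],[0,0,1]])+[p[0],p[1],z]
def contour(mask):
    cs,_=cv2.findContours(mask.astype(np.uint8),cv2.RETR_EXTERNAL,cv2.CHAIN_APPROX_NONE)
    return max(cs,key=cv2.contourArea).reshape(-1,2).astype(float)
def fit(obs,M,z=0,yaw=True,yaws=None):
    """obs: list of (ci,contour); returns best (x,y,yaw,rms px)"""
    best=None
    x0=ray(obs[0][0],obs[0][1].mean(0),z+.012)[:2]
    def res(p):
        p=[p[0],p[1],p[2] if yaw else 0];r=[]
        for ci,c in obs:
            h=cv2.convexHull(proj(ci,pose(M,p,z)).astype(np.float32))
            r+=[cv2.pointPolygonTest(h,(float(a),float(b)),True)-.4 for a,b in c]
        return np.array(r)
    for y0 in (yaws or (np.arange(0,np.pi,np.pi/6) if yaw else [0])):
        o=least_squares(res,[x0[0],x0[1],y0],diff_step=1e-3,x_scale=[.01,.01,.1],loss="soft_l1")
        if best is None or o.cost<best.cost:best=o
    r=res(best.x);return best.x[0],best.x[1],(best.x[2]+np.pi/2)%np.pi-np.pi/2,np.sqrt(np.mean(r**2))
E
python3 - <<'E'
from vis import *
print("t",bot.read_state()["time"])
for cam in("scene","side"):
    im=bot.read_camera(cam);ci=bot.camera_info(cam)
    for n in("slim_a","slim_c","broad","ring66","ring36","pad","post_foot"):
        if n in("pad","post_foot"):
            for d in bot.mark_of(n,cam)[:2]:
                r,c=d["at"];print(cam,n,round(d["score"],2),int(c*640),int(r*480),ray(ci,(c*640,r*480),.011 if n=="pad" else .008).round(4))
            continue
        for d in bot.trace(n,cam):
            if d["score"]<.2:continue
            c=contour(d["mask"]);m=c.mean(0)
            o=[]
            for nm,M in(("66",ring(.066)),("56",ring(.056)),("46",ring(.046)),("36",ring(.036))) if n[0]=="r" else (("W",W),("N",N),("B",B)):
                f=fit([(ci,c)],M,yaw=n[0]!="r");o.append((nm,)+tuple(np.round(f,3)))
            o.sort(key=lambda a:a[-1]);print(cam,n,round(d["score"],2),m.round(0),[tuple(map(lambda v:v if isinstance(v,str) else float(v),q)) for q in o[:2]])
print(-bot.camera_info("wrist")["R"].T@bot.camera_info("wrist")["t"],bot.read_state()["time"])
E
```

```text
t 0.15
scene slim_a 0.97 [223. 230.] [('W', 0.558, -0.244, 0.572, 0.564), ('N', 0.559, -0.243, 0.561, 0.76)]
scene slim_a 0.97 [108. 265.] [('N', 0.678, -0.437, -0.237, 0.454), ('W', 0.676, -0.443, -0.251, 0.505)]
scene slim_a 0.91 [462. 213.] [('N', 0.435, 0.234, -0.305, 0.492), ('W', 0.434, 0.234, -0.312, 1.042)]
scene slim_a 0.85 [462. 262.] [('W', 0.548, 0.24, -0.116, 0.616), ('N', 0.549, 0.236, -0.108, 0.74)]
scene slim_a 0.7 [154. 294.] [('N', 0.722, -0.326, 0.235, 0.784), ('W', 0.722, -0.332, 0.223, 0.947)]
scene slim_a 0.58 [211. 278.] [('N', 0.673, -0.231, 0.364, 0.313), ('W', 0.673, -0.236, 0.369, 0.851)]
scene slim_a 0.32 [457. 310.] [('N', 0.648, 0.234, -0.441, 2.704), ('W', 0.648, 0.234, -0.451, 2.727)]
scene slim_c 0.97 [223. 230.] [('W', 0.558, -0.244, 0.572, 0.564), ('N', 0.559, -0.243, 0.561, 0.76)]
scene slim_c 0.97 [108. 265.] [('N', 0.678, -0.437, -0.237, 0.454), ('W', 0.676, -0.443, -0.251, 0.505)]
scene slim_c 0.91 [462. 213.] [('N', 0.435, 0.234, -0.305, 0.492), ('W', 0.434, 0.234, -0.312, 1.042)]
scene slim_c 0.85 [462. 262.] [('W', 0.548, 0.24, -0.116, 0.616)
[... 2136 characters left out ...]
35, 0.2, 0.41)]
side broad 0.6 [389. 182.] [('B', 0.569, -0.366, 0.034, 0.466), ('W', 0.569, -0.366, -0.014, 0.792)]
side ring66 0.91 [195. 363.] [('66', 0.574, 0.368, 0.0, 0.58), ('56', 0.573, 0.369, 0.0, 2.405)]
side ring66 0.67 [431. 198.] [('46', 0.444, -0.366, 0.0, 0.354), ('36', 0.443, -0.365, 0.0, 1.386)]
side ring36 0.91 [195. 363.] [('66', 0.574, 0.368, 0.0, 0.58), ('56', 0.573, 0.369, 0.0, 2.405)]
side ring36 0.67 [431. 198.] [('46', 0.444, -0.366, 0.0, 0.354), ('36', 0.443, -0.365, 0.0, 1.386)]
side pad 0.83 345 250 [ 0.5134 -0.0466  0.011 ]
side pad 0.46 428 200 [ 0.4412 -0.3445  0.011 ]
side post_foot 0.65 301 275 [0.5504 0.0772 0.008 ]
[ 0.31906495 -0.60037292  0.37369646] 0.95
```

View pics/wrist0.png

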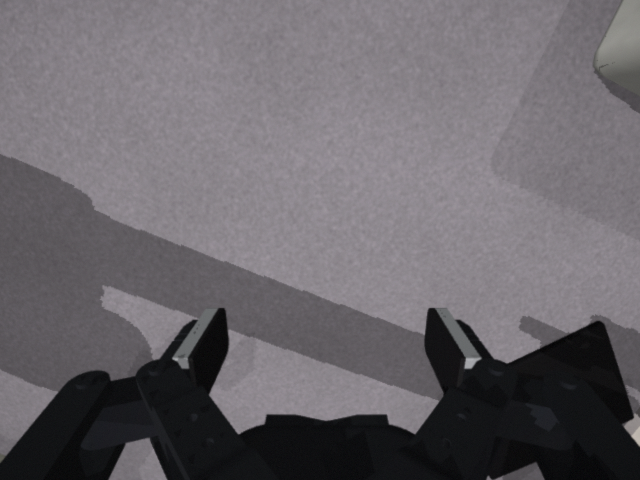

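Candidates, with scene pixel:
- **Wide-down slims:** (222,230) and (465,260).
- **Narrow-down slims:** grey with hollow at (210,278) and (462,212).
- **Not to be taken:** orange (153,294) and purple (108,264).
- **Broad:** (165,224), where the B model fits best.
- **Rings:** (187,180) fits 46 and (532,285) fits 66. The ring at (530,231) still has to be sized.

I'll go look at the left cluster with the wrist camera.

Emit:
{"name": "servo_tool", "arguments": {"series": [[0.995,0.763,0.28,0,0,0.191,0],[0.995,0.763,0.28,0,0,0.191,0],[0.995,0.763,0.28,0,0,0.191,0],[0.995,0.763,0.28,0,0,0.191,0],[0.995,0.763,0.28,0,0,0.191,0],[0.995,0.763,0.28,0,0,0.191,0]]}}

```text
time: 1.55
tool_pos: [0.396, -0.5137, 0.2401]
tcp_rot: [2.775, 1.47, -0.001]
wrist_force: [-1.0, 0.2, -0.2]
width: 1.003
grip_force: 0.0
```

Emit:
{"name": "servo_tool", "arguments": {"series": [[0.995,0.763,0.28,0,0,0.191,0],[0.995,0.763,0.28,0,0,0.191,0],[0.995,0.763,0.28,0,0,0.191,0],[0.995,0.763,0.28,0,0,0.191,0],[0.995,0.763,0.28,0,0,0.191,0],[0.995,0.763,0.28,0,0,0.191,0],[0.995,0.763,0.28,0,0,0.191,0],[0.995,0.763,0.28,0,0,0.191,0]]}}

```text
time: 2.35
tool_pos: [0.5425, -0.4011, 0.2807]
tcp_rot: [-2.222, -2.219, 0.001]
wrist_force: [0.6, -0.7, 0.1]
width: 0.998
grip_force: 0.0
```

```bash
cat > look.py <<'E'
from vis import *
import sys
# look.py out.png name... : wrist fits
def st():
    s=bot.read_state();R=cv2.Rodrigues(s["tcp_rot"])[0]
    print("t %.2f tcp %s psi %.3f tilt %.3f w %.3f F %s g %.0f"%(s["time"],s["tool_pos"].round(4),np.arctan2(R[1,0],R[0,0]),np.arccos(-R[2,2]),s["width"],s["wrist_force"].round(1),s["grip_force"]))
def fits(cam,names,mins=.3):
    ci=bot.camera_info(cam);im=bot.read_camera(cam)
    for n in names:
        if n in("pad","post_foot"):
            for d in bot.mark_of(n,cam)[:1]:
                r,c=d["at"];print(n,round(d["score"],2),int(c*640),int(r*480),ray(ci,(c*640,r*480),.011 if n=="pad" else .008).round(4))
            continue
        for d in bot.trace(n,cam):
            if d["score"]<mins:continue
            c=contour(d["mask"]);o=[]
            for nm,M in [(str(k),ring(k/1000)) for k in(66,56,46,36)] if n[0]=="r" else (("W",W),("N",N),("B",B)):
                o.append((nm,*[round(float(v),4) for v in fit([(ci,c)],M,yaw=n[0]!="r")]))
            o.sort(key=lambda a:a[-1])
            hsv=cv2.cvtColor(im,cv2.COLOR_RGB2HSV)[d["mask"]].mean(0)
            print(n,round(d["score"],2),c.mean(0).round(0),"sat",int(hsv[1]),"touch" if c.min()<2 or c[:,0].max()>637 or c[:,1].max()>477 else "",o[:2])
    return im
if __name__=="__main__":
    st();im=fits(sys.argv[2],sys.argv[3:])
    cv2.imwrite("pics/"+sys.argv[1],im[:,:,::-1])
E
python3 look.py w1.png wrist slim_a broad ring66
```

```text
t 2.35 tcp [ 0.5425 -0.4011  0.2807] psi 1.570 tilt 0.002 w 0.998 F [ 0.6 -0.7  0.1] g 0
slim_a 0.76 [437.  53.] sat 8  [('N', 0.6713, -0.2324, 0.3623, 0.6776), ('W', 0.6709, -0.2302, 0.3648, 0.9735)]
slim_a 0.6 [426. 225.] sat 136  [('N', 0.6757, -0.437, -0.2962, 0.4596), ('W', 0.6752, -0.4407, -0.2916, 0.9942)]
slim_a 0.57 [472. 139.] sat 185  [('N', 0.721, -0.3272, 0.2101, 0.5949), ('W', 0.7221, -0.3292, 0.2114, 1.1666)]
broad 0.72 [346. 166.] sat 2  [('B', 0.567, -0.3626, -0.0092, 0.5558), ('N', 0.5671, -0.3597, -0.0333, 2.6088)]
ring66 0.6 [247. 165.] sat 2  [('46', 0.4415, -0.3599, 0.0, 0.987), ('36', 0.4411, -0.3597, 0.0, 3.0884)]
```

View pics/w1.png

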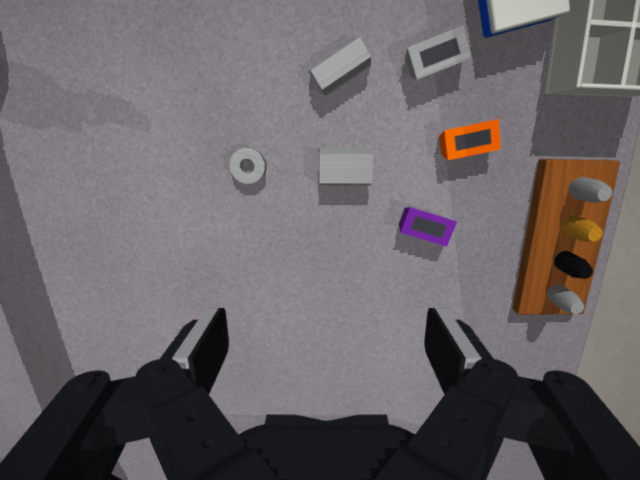

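The wrist view shows wide-down slim (340,65), narrow-down grey slim with hollow (438,53), broad (346,167) and the 46 ring (247,165). The orange (471,140) and purple (428,226) look-alikes are to be left alone. Approaching the wide-down slim first.

Emit:
{"name": "servo_tool", "arguments": {"series": [[0.113,0.8,-0.8,0,0,0.191,0],[0.113,0.8,-0.8,0,0,0.191,0],[0.113,0.8,-0.8,0,0,0.191,0],[0.113,0.8,-0.8,0,0,0.191,0],[0.113,0.8,-0.8,0,0,0.191,0],[0.113,0.8,-0.8,0,0,0.191,0],[0.113,0.8,-0.8,0,0,0.191,0]]}}

```text
time: 3.25
tool_pos: [0.5624, -0.2816, 0.1638]
tcp_rot: [1.466, 2.774, -0.001]
wrist_force: [-0.5, 0.0, 0.3]
width: 1.004
grip_force: 0.0
```

```bash
python3 look.py w2.png wrist slim_a
```

```text
t 3.25 tcp [ 0.5624 -0.2816  0.1638] psi 2.170 tilt 0.004 w 1.004 F [-0.5  0.   0.3] g 0
slim_a 0.9 [330. 382.] sat 144  [('N', 0.676, -0.4371, -0.2948, 0.3785), ('W', 0.6756, -0.4428, -0.2762, 1.3848)]
slim_a 0.63 [346. 181.] sat 2  [('W', 0.5585, -0.2436, 0.563, 0.3894), ('N', 0.5569, -0.2412, 0.5634, 1.1919)]
slim_a 0.62 [445. 239.] sat 8  [('N', 0.6709, -0.2316, 0.3711, 0.6289), ('W', 0.6732, -0.2355, 0.4136, 1.8927)]
slim_a 0.6 [408. 330.] sat 195  [('N', 0.7201, -0.3277, 0.237, 5.0969), ('W', 0.7224, -0.333, 0.2502, 5.1368)]
```

View pics/w2.png

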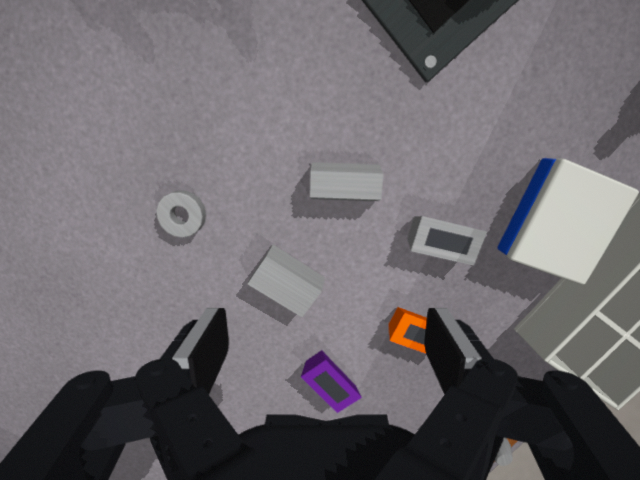

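Wide-down slim fitted at (346,181), world (.5585,-.2436), yaw .563. Ingot tops and the choice agree with the description, so I'm taking it.

Emit:
{"name": "servo_tool", "arguments": {"series": [[-0.026,0.253,-0.3,0,0,-0.0115,0],[-0.026,0.253,-0.6,0,0,-0.0115,0],[-0.026,0.253,-0.892,0,0,-0.0115,0],[-0.026,0.253,-0.892,0,0,-0.0115,0],[-0.026,0.253,-0.892,0,0,-0.0115,0]]}}

```text
time: 3.85
tool_pos: [0.5574, -0.2425, 0.0282]
tcp_rot: [-1.514, -2.752, 0.0]
wrist_force: [0.3, -0.4, 0.9]
width: 1.001
grip_force: 0.0
```

Emit:
{"name": "servo_tool", "arguments": {"series": [[0,0,-0.2,0,0,0,0],[0,0,-0.2,0,0,0,0],[0,0,-0.2,0,0,0,0],[0,0,-0.2,0,0,0,1],[0,0,-0.2,0,0,0,1],[0,0,-0.2,0,0,0,1],[0,0,-0.2,0,0,0,1],[0,0,-0.2,0,0,0,1]], "newtons": 60}}

```text
time: 4.65
tool_pos: [0.5575, -0.2418, -0.002]
tcp_rot: [1.513, 2.753, 0.0]
wrist_force: [0.3, 0.4, 0.1]
width: 0.143
grip_force: 0.0
```

```bash
python3 look.py w3.png wrist slim_a
```

```text
t 4.65 tcp [ 0.5575 -0.2418 -0.002 ] psi 2.137 tilt 0.000 w 0.143 F [0.3 0.4 0.1] g 0
slim_a 0.89 [515. 370.] sat 7  [('W', 0.6747, -0.2233, -0.0461, 10.2355), ('N', 0.6718, -0.2312, 0.3734, 12.9027)]
slim_a 0.76 [326. 293.] sat 2  [('W', 0.5582, -0.2427, 0.5551, 12.8044), ('N', 0.555, -0.2377, 0.5581, 12.9428)]
```

View pics/w3.png

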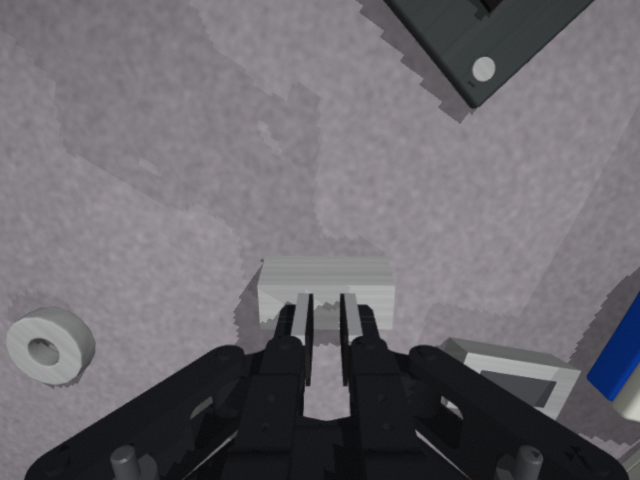

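The fingers closed above the ingot, which hasn't moved. The tips seem to sit well above the reported TCP, so I'll check from the side camera.

```bash
python3 - <<'E'
from vis import *
o=[]
for cam in("side","scene"):
    im=bot.read_camera(cam).copy();ci=bot.camera_info(cam);s=bot.read_state();p=s["tool_pos"]
    u=proj(ci,[p,p+[0,0,.05]])
    print(cam,u)
    c=u[0].astype(int);a,b=max(c[0]-60,0),max(c[1]-70,0)
    cr=cv2.resize(im[b:b+100,a:a+130],None,fx=4,fy=4,interpolation=cv2.INTER_CUBIC)
    for q,col in zip(u,((255,0,0),(0,255,0))):cv2.circle(cr,tuple(((q-[a,b])*4).astype(int)),3,col,-1)
    o.append(cr[:,:400])
cv2.imwrite("pics/tip.png",np.hstack(o)[:,:,::-1])
E
```

```text
side [[370.52408247 208.65584917]
 [372.02419027 192.58108015]]
scene [[225.69559209 232.81464782]
 [220.97900691 219.09154234]]
```

View pics/tip.png

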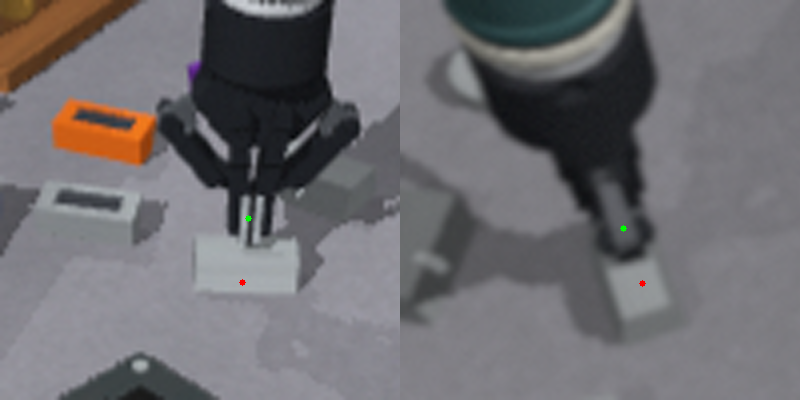

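The reported TCP (red) lies about 30 mm below the real fingertips, so the stated tool offset is off in height. I'll open up, go down in two checked steps and grip.

Emit:
{"name": "servo_tool", "arguments": {"series": [[0,0,0,0,0,0,0],[0,0,0,0,0,0,0],[0,0,0,0,0,0,0],[0,0,0,0,0,0,0],[0,0,0,0,0,0,0],[0,0,-0.08,0,0,0,0],[0,0,-0.14,0,0,0,0],[0,0,-0.14,0,0,0,0]]}}

```text
time: 5.65
tool_pos: [0.5553, -0.2408, -0.0258]
tcp_rot: [-1.511, -2.749, 0.0]
wrist_force: [-0.2, 0.0, 0.1]
width: 0.996
grip_force: 0.0
```

Emit:
{"name": "servo_tool", "arguments": {"series": [[0,0,-0.03,0,0,0,0],[0,0,-0.06,0,0,0,0],[0,0,-0.06,0,0,0,0]]}}

```text
time: 5.95
tool_pos: [0.5569, -0.2415, -0.033]
tcp_rot: [-1.512, -2.752, 0.0]
wrist_force: [0.0, 1.2, -0.5]
width: 1.001
grip_force: 0.0
```

Emit:
{"name": "servo_tool", "arguments": {"series": [[0,0,0,0,0,0,1],[0,0,0,0,0,0,1],[0,0,0,0,0,0,1],[0,0,0,0,0,0,1]]}}

```text
time: 6.35
tool_pos: [0.558, -0.2421, -0.0316]
tcp_rot: [1.512, 2.752, 0.0]
wrist_force: [0.7, 0.3, 2.2]
width: 0.757
grip_force: 69.1
```

```bash
python3 - <<'E'
from vis import *
im=bot.read_camera("side");print(bot.read_state()["wrist_force"])
ci=bot.camera_info("side");c=proj(ci,bot.read_state()["tool_pos"])[0].astype(int)
cv2.imwrite("pics/tip2.png",cv2.resize(im[c[1]-80:c[1]+30,c[0]-60:c[0]+60],None,fx=5,fy=5,interpolation=cv2.INTER_CUBIC)[:,:,::-1])
E
```

```text
[-0.1960596  -0.18403035  1.76815355]
```

View pics/tip2.png

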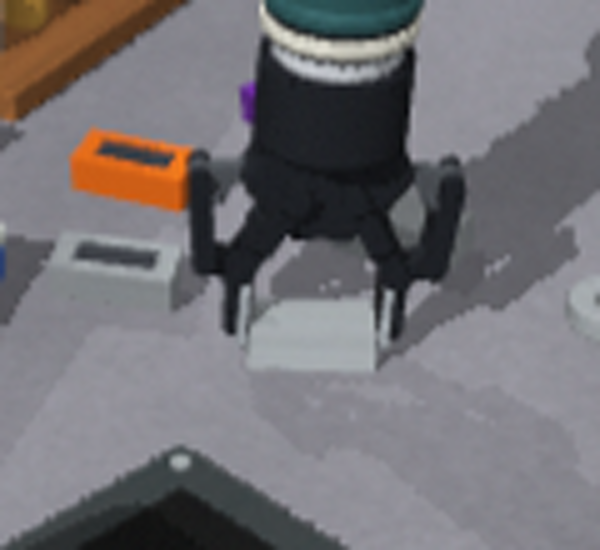

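Gripped, 64 mm opening at 69 N. Lifting and moving to view the pad and post.

Emit:
{"name": "servo_tool", "arguments": {"series": [[0,0,0.3,0,0,0,1],[0,0,0.6,0,0,0,1],[0.067,0.3,0.95,0,0,0.12,1],[0.067,0.533,0.95,0,0,0.2375,1],[0.067,0.533,0.95,0,0,0.2375,1],[0.067,0.533,0.95,0,0,0.2375,1]]}}

```text
time: 7.0
tool_pos: [0.5674, -0.1601, 0.1106]
tcp_rot: [0.618, 3.08, 0.0]
wrist_force: [0.7, -0.5, -2.6]
width: 0.756
grip_force: 69.2
```

Emit:
{"name": "servo_tool", "arguments": {"series": [[0.083,0.947,0,0,0,0,1],[0.083,0.947,0,0,0,0,1],[0.083,0.947,0,0,0,0,1],[0.083,0.947,0,0,0,0,1],[0.083,0.947,0,0,0,0,1],[0.083,0.947,0,0,0,0,1]]}}

```text
time: 7.6
tool_pos: [0.5792, -0.0203, 0.1096]
tcp_rot: [-0.631, -3.076, 0.001]
wrist_force: [-0.5, -0.1, -2.8]
width: 0.755
grip_force: 69.2
```

```bash
python3 look.py w4.png wrist pad post_foot slim_a; python3 - <<'E'
from vis import *
ci=bot.camera_info("wrist")
for n in ("petri",):
    for d in bot.trace(n,"wrist")[:1]:
        c=contour(d["mask"]);print(n,d["score"],fit([(ci,c)],ring(.092,.017),yaw=False))
E
```

```text
t 7.60 tcp [ 0.5792 -0.0203  0.1096] psi 2.737 tilt 0.001 w 0.755 F [-0.5 -0.1 -2.8] g 69
pad 0.6 268 175 [ 0.5179 -0.044   0.011 ]
post_foot 0.81 422 144 [0.5437 0.0766 0.008 ]
slim_a 0.87 [617.  66.] sat 2 touch [('W', 0.5474, 0.2309, -0.3536, 6.501), ('N', 0.5453, 0.2252, -0.3438, 6.6132)]
slim_a 0.86 [327. 323.] sat 1  [('B', 0.6548, -0.0523, 1.1652, 30.614), ('N', 0.6497, -0.0502, 1.1679, 33.0107)]
slim_a 0.85 [ 13. 444.] sat 150 touch [('W', 0.6693, -0.4489, -1.1226, 4.8372), ('N', 0.6666, -0.4293, -1.0486, 5.1785)]
slim_a 0.6 [179. 426.] sat 1  [('N', 0.6701, -0.2338, 0.4598, 2.9687), ('B', 0.6701, -0.2338, 0.4617, 2.969)]
slim_a 0.48 [144. 470.] sat 245 touch [('W', 0.746, -0.3468, -1.2807, 2.92), ('B', 0.7147, -0.3221, -0.4159, 2.9724)]
petri 0.69 (np.float64(0.37299825692721145), np.float64(-0.015242255912718838), np.float64(0.0), np.float64(17.991473929860483))
```

View pics/w4.png

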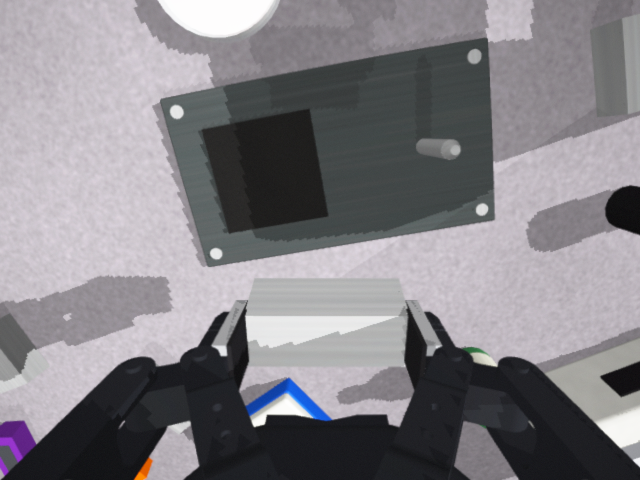

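The picture shows the pad with corners near (202,128), (311,110), (328,216), (228,234), the post foot near (422,146) and the held ingot at (327,323). Next I'll compute the plate frame.

```bash
python3 - <<'E'
from vis import *
ci=bot.camera_info("wrist");im=bot.read_camera("wrist");g=cv2.cvtColor(im,cv2.COLOR_RGB2GRAY)
def sub(c,n=5):
    c=np.float32(c).reshape(-1,1,2).copy();return cv2.cornerSubPix(g,c,(n,n),(-1,-1),(cv2.TERM_CRITERIA_EPS+cv2.TERM_CRITERIA_MAX_ITER,50,.01)).reshape(-1,2)
pad=sub([(202,128),(311,110),(328,216),(228,234)],4);pl=sub([(161,99),(487,38),(494,219),(208,266)])
for nm,c,z,mdl in(("pad",pad,.011,np.array([[-42,-42],[-42,42],[42,42],[42,-42]])/1e3),("plate",pl,.008,np.array([[-70,-70],[-70,180],[70,180],[70,-70]])/1e3)):
    print(nm,c.round(1).tolist());w=np.array([ray(ci,p,z)[:2] for p in c]);print(w.round(4).tolist())
    def res(q):
        return (np.c_[mdl@[np.cos(q[2]),-np.sin(q[2])],mdl@[np.sin(q[2]),np.cos(q[2])]]+q[:2]-w).ravel()
    o=least_squares(res,[.51,-.05,-.25]);q=o.x;print("pad centre,yaw",q.round(4),"res mm",(o.fun*1e3).round(1),"post",(q[:2]+.125*np.array([-np.sin(q[2]),np.cos(q[2])])).round(4))
# held ingot
s=bot.read_state()
for d in bot.trace("slim_a","wrist"):
    c=contour(d["mask"])
    if abs(c[:,0].mean()-327)<20 and abs(c[:,1].mean()-323)<25:
        R=cv2.Rodrigues(s["tcp_rot"])[0];psi=np.arctan2(R[1,0],R[0,0])
        h=cv2.convexHull(c.astype(np.float32)).reshape(-1,2)
        for z in(.030,.034,.038):
            f=fit([(ci,c)],W,z=s["tool_pos"][2]+z,yaws=[psi-1.57]);d2=np.array(f[:2])-s["tool_pos"][:2]
            print(z,np.round(f,4),"tool-frame",(d2@[np.cos(psi),np.sin(psi)]).round(4),(d2@[np.sin(psi),-np.cos(psi)]).round(4),psi)
E
```

```text
pad [[199.6999969482422, 129.39999389648438], [309.1000061035156, 107.4000015258789], [327.8999938964844, 214.6999969482422], [229.39999389648438, 232.0]]
[[0.4657, -0.0776], [0.4848, 0.0058], [0.5661, -0.0137], [0.5472, -0.0949]]
pad centre,yaw [ 0.516  -0.0451 -0.2245] res mm [-0.   0.9 -0.5 -0.6  0.1  0.2  0.3 -0.5] post [0.5438 0.0768]
plate [[159.6999969482422, 98.69999694824219], [487.29998779296875, 37.5], [494.20001220703125, 217.89999389648438], [208.10000610351562, 265.5]]
[[0.433, -0.0959], [0.4907, 0.145], [0.624, 0.1132], [0.567, -0.1275]]
pad centre,yaw [ 0.5159 -0.0448 -0.2335] res mm [-1.3 -0.8 -1.2  1.5  1.7  0.9  0.8 -1.6] post [0.5449 0.0768]
0.03 [ 0.5825 -0.0222  1.1597  0.7649] tool-frame -0.003 -0.0003 2.735325957793054
0.034 [ 0.5804 -0.0214  1.1593  2.2533] tool-frame -0.0007 -0.0004 2.735325957793054
0.038 [ 0.5791 -0.0191  1.1631  4.7496] tool-frame 0.0013 0.0012 2.735325957793054
```

Pad (.516,-.045), plate yaw -.23, post (.5445,.0768). These are consistent with the given sizes within 2 mm. Placing the first slim.

Emit:
{"name": "servo_tool", "arguments": {"series": [[-0.3,-0.07,0,0,0,0.03,1],[-0.541,-0.137,-0.2,0,0,0.056,1],[-0.541,-0.137,-0.5,0,0,0.056,1],[-0.541,-0.137,-0.7,0,0,0.056,1],[-0.541,-0.137,-0.8,0,0,0.056,1],[-0.541,-0.137,-0.8,0,0,0.056,1],[-0.541,-0.137,-0.8,0,0,0.056,1]]}}

```text
time: 8.65
tool_pos: [0.4991, -0.0406, -0.0094]
tcp_rot: [0.359, 3.121, -0.0]
wrist_force: [1.0, 0.2, -2.7]
width: 0.751
grip_force: 69.1
```

Emit:
{"name": "servo_tool", "arguments": {"series": [[0,0,-0.03,0,0,0,1],[0,0,-0.067,0,0,0,1],[0,0,-0.067,0,0,0,1],[0,0,-0.067,0,0,0,1]]}}

```text
time: 9.05
tool_pos: [0.4988, -0.0403, -0.0196]
tcp_rot: [0.358, 3.121, -0.0]
wrist_force: [0.4, -0.1, -2.8]
width: 0.758
grip_force: 69.2
```

Not in contact yet. I'll lower 2 mm, release, and go look at the narrow-down slim, because the slide box is close to its end.

Emit:
{"name": "servo_tool", "arguments": {"series": [[0,0,-0.013,0,0,0,1],[0,0,-0.013,0,0,0,1],[0,0,-0.013,0,0,0,0.1],[0,0,-0.013,0,0,0,0],[0,0,-0.013,0,0,0,0],[0,0,0.3,0,0,0,0],[0,0,0.6,0,0,0,0],[0.3,-0.3,0.8,0,0,-0.1,0],[0.637,-0.793,0.9,0,0,-0.155,0],[0.637,-0.793,0.9,0,0,-0.155,0],[0.637,-0.793,0.9,0,0,-0.155,0]]}}

```text
time: 10.15
tool_pos: [0.5987, -0.1638, 0.1178]
tcp_rot: [1.107, 2.933, -0.001]
wrist_force: [0.6, 0.1, 1.1]
width: 0.995
grip_force: 0.0
```

Emit:
{"name": "servo_tool", "arguments": {"series": [[0.637,-0.793,0,0,0,-0.154,0],[0.637,-0.793,0,0,0,-0.154,0],[0.637,-0.793,0,0,0,-0.154,0],[0.637,-0.793,0,0,0,-0.154,0],[0.637,-0.793,0,0,0,-0.154,0],[0.637,-0.793,0,0,0,-0.154,0]]}}

```text
time: 10.75
tool_pos: [0.689, -0.2774, 0.1143]
tcp_rot: [-1.77, -2.593, 0.0]
wrist_force: [0.1, -0.0, -0.6]
width: 1.001
grip_force: 0.0
```

```bash
python3 look.py w5.png wrist slim_a; python3 - <<'E'
from vis import *
ci=bot.camera_info("wrist")
for d in bot.trace("slide_box","wrist")[:1]:
    c=contour(d["mask"]);f=fit([(ci,c)],prism(.087,.102,.102,.035));print(f)
    print(pose(prism(.087,.102,.102,.035),f)[:4].round(4).tolist())
E
```

```text
t 10.75 tcp [ 0.689  -0.2774  0.1143] psi 1.943 tilt 0.002 w 1.001 F [ 0.1 -0.  -0.6] g 0
slim_a 0.97 [339. 298.] sat 185  [('N', 0.7209, -0.3272, 0.2087, 0.4688), ('W', 0.7224, -0.3329, 0.2073, 0.7927)]
slim_a 0.93 [253. 377.] sat 147  [('N', 0.6768, -0.4374, -0.2719, 0.8869), ('W', 0.6762, -0.4434, -0.2641, 1.1778)]
slim_a 0.66 [327. 174.] sat 8  [('N', 0.6719, -0.2316, 0.3654, 0.6817), ('W', 0.6727, -0.2337, 0.3616, 1.3125)]
(np.float64(0.7576445882965135), np.float64(-0.1510420341076914), np.float64(0.2693239854261966), np.float64(1.2482900795830936))
[[0.7293, -0.2118, 0.0], [0.7021, -0.1135, 0.0], [0.8131, -0.1886, 0.0], [0.786, -0.0903, 0.0]]
```

View pics/w5.png

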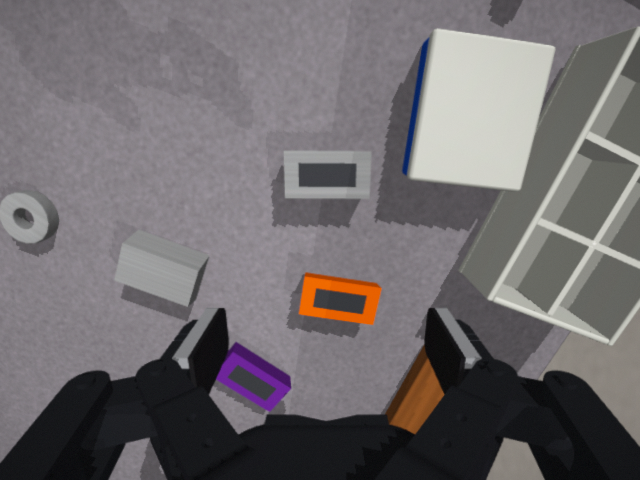

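Ingot (327,174) at (.6719,-.2316), yaw .365. The slide-box corner is 61 mm along its axis, which leaves clearance with a partly open gripper. Grasping.

Emit:
{"name": "servo_tool", "arguments": {"series": [[-0.114,0.305,-0.2,0,0,-0.002,0.1],[-0.114,0.305,-0.4,0,0,-0.002,0.1],[-0.114,0.305,-0.6,0,0,-0.002,0.1],[-0.114,0.305,-0.8,0,0,-0.002,0.1],[-0.114,0.305,-0.95,0,0,-0.002,0.1],[-0.114,0.305,-0.989,0,0,-0.002,0.1],[-0.114,0.305,-0.989,0,0,-0.002,0.1],[-0.114,0.305,-0.989,0,0,-0.002,0.1],[-0.114,0.305,-0.989,0,0,-0.002,1],[-0.114,0.305,-0.989,0,0,-0.002,1],[-0.114,0.305,-0.989,0,0,-0.002,1],[-0.114,0.305,-0.989,0,0,-0.002,1]]}}

```text
time: 12.1
tool_pos: [0.6749, -0.2333, -0.0302]
tcp_rot: [1.779, 2.584, 0.002]
wrist_force: [-0.6, 0.4, 7.0]
width: 0.756
grip_force: 70.1
```

Emit:
{"name": "servo_tool", "arguments": {"series": [[0,0,0.3,0,0,0,1],[0,0,0.6,0,0,0,1],[-0.273,0.563,0.95,0,0,0.08,1],[-0.273,0.563,0.95,0,0,0.155,1],[-0.273,0.563,0.95,0,0,0.155,1],[-0.273,0.563,0.95,0,0,0.155,1],[-0.273,0.563,0.95,0,0,0.155,1]]}}

```text
time: 12.8
tool_pos: [0.6313, -0.1473, 0.1096]
tcp_rot: [1.104, 2.941, 0.0]
wrist_force: [0.6, -0.7, -4.1]
width: 0.764
grip_force: 69.5
```

Emit:
{"name": "servo_tool", "arguments": {"series": [[-0.273,0.563,0,0,0,0.08,1],[-0.273,0.563,0,0,0,0.156,1],[-0.273,0.563,0,0,0,0.156,1],[-0.273,0.563,0,0,0,0.156,1],[-0.273,0.563,0,0,0,0.156,1]]}}

```text
time: 13.3
tool_pos: [0.5903, -0.0634, 0.1088]
tcp_rot: [-0.36, -3.12, -0.0]
wrist_force: [0.2, 0.2, -3.5]
width: 0.753
grip_force: 69.5
```

```bash
cat > held.py <<'E'
from look import *
# held.py out base_z name heldmodel zoff: fit things seen at heights, and the held thing
def run(out,held,zoff,others,names=("slim_a","broad")):
    st();im=bot.read_camera("wrist");ci=bot.camera_info("wrist");s=bot.read_state()
    R=cv2.Rodrigues(s["tcp_rot"])[0];psi=np.arctan2(R[1,0],R[0,0])
    tx=np.array([np.cos(psi),np.sin(psi)]);ty=np.array([np.sin(psi),-np.cos(psi)])
    P=np.array([.516,-.045]);px=np.array([np.cos(.23),-np.sin(.23)]);py=np.array([np.sin(.23),np.cos(.23)])
    for n in names:
      for d in bot.trace(n,"wrist"):
        c=contour(d["mask"]);u,v=c.mean(0)
        if d["score"]<.25 or c[:,0].min()<2 or c[:,0].max()>637:continue
        if abs(u-326)<25 and v>255 and held is not None:
            f=fit([(ci,c)],held,z=s["tool_pos"][2]+zoff,yaws=[psi-1.57]);e=np.array(f[:2])-s["tool_pos"][:2]
            print("HELD",np.round(f,3),"tool xy mm",(e@tx*1e3).round(1),(e@ty*1e3).round(1))
        else:
            for nm,M,z in others:
                f=fit([(ci,c)],M,z=z);e=np.array(f[:2])-P
                print(n,round(d["score"],2),(int(u),int(v)),nm,np.round(f,4),"plate mm",(e@px*1e3).round(1),(e@py*1e3).round(1))
    cv2.imwrite("pics/"+out,im[:,:,::-1])
E
python3 -c "
from held import *
run('w6.png',N,.031,[('W',W,.011)],('slim_a',))"
```

```text
t 13.30 tcp [ 0.5903 -0.0634  0.1088] psi 2.912 tilt 0.001 w 0.753 F [ 0.2  0.2 -3.5] g 69
slim_a 0.83 (82, 390) W [ 0.7163 -0.3187  0.2264  5.0228] plate mm 257.4 -220.8
HELD [ 0.588 -0.063  1.341  1.471] tool xy mm 2.6 -0.2
```

View pics/w6.png

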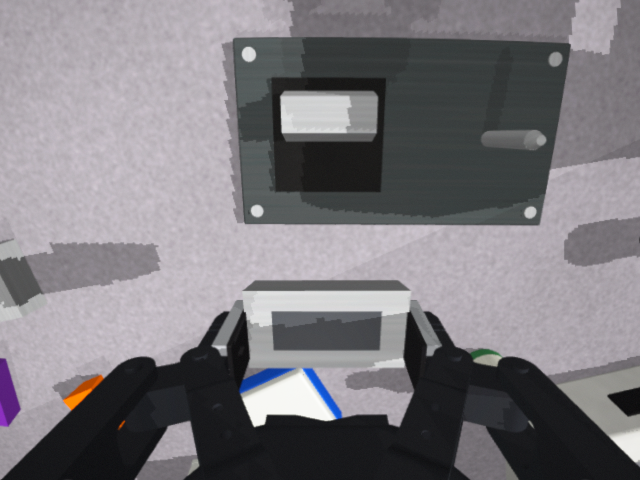

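The wide-down slim lies on the pad at (329,116). The network missed it, so I'll segment it by brightness against the black pad.

```bash
cat >> held.py <<'E'
def thr(box,M,z,t=60,cam="wrist",inv=False,show=True):
    """fit bright blob in pixel box (l,t,r,b)"""
    ci=bot.camera_info(cam);g=cv2.cvtColor(bot.read_camera(cam),cv2.COLOR_RGB2GRAY);m=np.zeros(g.shape,bool)
    l,tp,r,b=box;m[tp:b,l:r]=g[tp:b,l:r]>t
    c=contour(m);f=fit([(ci,c)],M,z=z);e=np.array(f[:2])-[.516,-.045]
    print("thr",c.min(0),c.max(0),np.round(f,4),"plate mm",(e@[np.cos(.23),-np.sin(.23)]*1e3).round(1),(e@[np.sin(.23),np.cos(.23)]*1e3).round(1));return f
E
python3 -c "
from held import *
for t in(60,80):thr((274,82,382,185),W,.011,t)"
```

```text
thr [280.  90.] [378. 140.] [ 0.5013 -0.0412  1.3409  0.3713] plate mm -15.2 0.4
thr [280.  90.] [378. 140.] [ 0.5011 -0.0411  1.3461  0.3677] plate mm -15.3 0.4
```

Emit:
{"name": "servo_tool", "arguments": {"series": [[-0.36,0.091,0,0,0,0,1],[-0.36,0.091,-0.2,0,0,0,1],[-0.36,0.091,-0.45,0,0,0,1],[-0.36,0.091,-0.6,0,0,0,1],[-0.36,0.091,-0.7,0,0,0,1],[-0.36,0.091,-0.78,0,0,0,1],[-0.36,0.091,-0.82,0,0,0,1],[-0.36,0.091,-0.85,0,0,0,1],[-0.36,0.091,-0.865,0,0,0,1],[-0.36,0.091,-0.865,0,0,0,1]]}}

```text
time: 14.5
tool_pos: [0.5381, -0.0501, -0.0191]
tcp_rot: [0.359, 3.119, -0.0]
wrist_force: [-1.7, -0.8, -0.3]
width: 0.757
grip_force: 69.9
```

Emit:
{"name": "servo_tool", "arguments": {"series": [[0,0,-0.005,0,0,0,0],[0,0,-0.005,0,0,0,0],[0,0,-0.005,0,0,0,0],[0,0,0.3,0,0,0,0],[0,0,0.6,0,0,0,0],[0.35,-0.08,0.87,0,0,0,0],[0.35,-0.08,0.87,0,0,0,0],[0.35,-0.08,0.87,0,0,0,0]]}}

```text
time: 15.3
tool_pos: [0.5939, -0.0628, 0.114]
tcp_rot: [0.358, 3.113, -0.0]
wrist_force: [0.4, -0.1, -1.0]
width: 1.004
grip_force: 0.0
```

```bash
python3 -c "
from held import *
run('w7.png',None,0,[('W',W,.011),('N',N,.011)],('slim_a',))"
```

```text
t 15.30 tcp [ 0.5939 -0.0628  0.114 ] psi 2.913 tilt 0.008 w 1.004 F [ 0.4 -0.1 -1. ] g 0
slim_a 0.91 (325, 160) W [ 0.5342 -0.0495  1.3323  1.3954] plate mm 18.7 -0.3
slim_a 0.91 (325, 160) N [ 0.5326 -0.0492  1.3267  0.7978] plate mm 17.1 -0.3
slim_a 0.78 (326, 110) W [ 0.4982 -0.0406  1.3421  0.7028] plate mm -18.3 0.2
slim_a 0.78 (326, 110) N [ 0.5004 -0.0411  1.3438  2.5893] plate mm -16.0 0.2
```

View pics/w7.png

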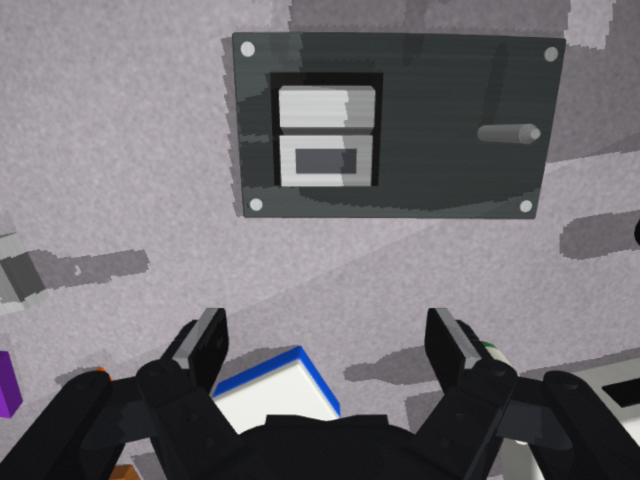

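Lower layer nested well, the two centres about 33–35 mm apart. Now the right side.

Emit:
{"name": "servo_tool", "arguments": {"series": [[-0.19,0.793,0.053,0,0,-0.233,0],[-0.19,0.793,0.053,0,0,-0.233,0],[-0.19,0.793,0.053,0,0,-0.233,0],[-0.19,0.793,0.053,0,0,-0.233,0],[-0.19,0.793,0.053,0,0,-0.233,0],[-0.19,0.793,0.053,0,0,-0.233,0]]}}

```text
time: 16.0
tool_pos: [0.558, 0.0574, 0.1159]
tcp_rot: [-1.449, -2.783, 0.004]
wrist_force: [-0.9, -0.7, -0.9]
width: 1.0
grip_force: 0.0
```

Emit:
{"name": "servo_tool", "arguments": {"series": [[-0.19,0.793,0.053,0,0,-0.232,0],[-0.19,0.793,0.053,0,0,-0.232,0],[-0.19,0.793,0.053,0,0,-0.232,0],[-0.19,0.793,0.053,0,0,-0.232,0],[-0.19,0.793,0.053,0,0,-0.232,0],[-0.19,0.793,0.053,0,0,-0.232,0],[-0.19,0.793,0.053,0,0,-0.232,0]]}}

```text
time: 16.7
tool_pos: [0.5313, 0.1755, 0.125]
tcp_rot: [-2.344, -2.091, 0.003]
wrist_force: [-0.1, -0.9, -0.3]
width: 0.998
grip_force: 0.0
```

```bash
python3 look.py w8.png wrist slim_a ring66
```

```text
t 16.70 tcp [0.5313 0.1755 0.125 ] psi 1.457 tilt 0.002 w 0.998 F [-0.1 -0.9 -0.3] g 0
slim_a 0.82 [358. 409.] sat 3  [('B', 0.5412, -0.0665, 1.1, 3.8703), ('W', 0.556, -0.0573, -0.4735, 3.8707)]
slim_a 0.73 [337. 150.] sat 2  [('W', 0.5475, 0.2389, -0.1318, 0.4315), ('N', 0.5475, 0.2394, -0.1176, 1.853)]
slim_a 0.6 [323. 409.] sat 3  [('W', 0.4998, -0.0517, 1.3115, 5.1558), ('N', 0.5132, 0.0104, 1.313, 6.0495)]
ring66 0.9 [193.  12.] sat 2 touch [('36', 0.4509, 0.3564, 0.0, 8.5729), ('46', 0.4513, 0.3632, 0.0, 11.2411)]
ring66 0.85 [353.   6.] sat 2 touch [('66', 0.5741, 0.3704, 0.0, 8.1046), ('46', 0.573, 0.3589, 0.0, 8.1928)]
```

View pics/w8.png

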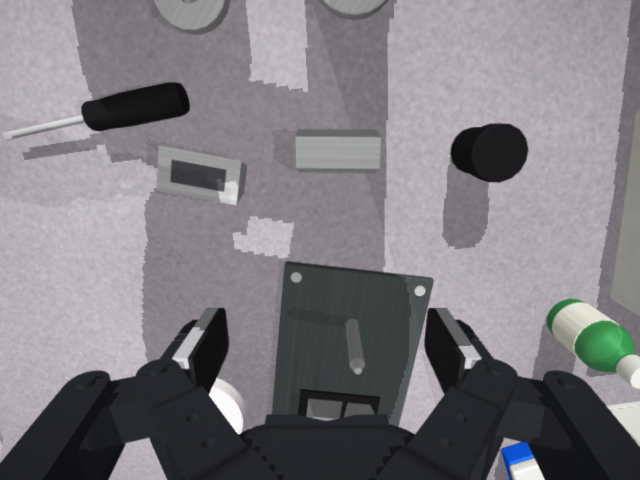

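Emit:
{"name": "servo_tool", "arguments": {"series": [[0.108,0.423,-0.3,0,0,-0.006,0],[0.108,0.423,-0.6,0,0,-0.006,0],[0.108,0.423,-0.867,0,0,-0.006,0],[0.108,0.423,-0.867,0,0,-0.006,0],[0.108,0.423,-0.867,0,0,-0.006,0]]}}

```text
time: 17.35
tool_pos: [0.5466, 0.2384, -0.0059]
tcp_rot: [-2.367, -2.063, 0.008]
wrist_force: [0.3, 0.0, 0.2]
width: 1.0
grip_force: 0.0
```

```bash
python3 -c "
from look import *
st()"
```

```text
t 17.35 tcp [ 0.5466  0.2384 -0.0059] psi 1.434 tilt 0.005 w 1.000 F [0.3 0.  0.2] g 0
```

Emit:
{"name": "servo_tool", "arguments": {"series": [[0.006,0.003,-0.1,0,0,0,0],[0.006,0.003,-0.165,0,0,0,0],[0.006,0.003,-0.165,0,0,0,0],[0.006,0.003,-0.165,0,0,0,1],[0.006,0.003,-0.165,0,0,0,1],[0.006,0.003,-0.165,0,0,0,1],[0.006,0.003,-0.165,0,0,0,1]]}}

```text
time: 18.05
tool_pos: [0.5505, 0.2402, -0.0273]
tcp_rot: [2.369, 2.063, 0.003]
wrist_force: [-0.5, -0.0, 6.8]
width: 0.754
grip_force: 68.9
```

Emit:
{"name": "servo_tool", "arguments": {"series": [[0,0,0.3,0,0,0,1],[0,0,0.6,0,0,0,1],[0,-0.3,0.95,0,0,0,1],[0,-0.667,0.98,0,0,0,1],[0,-0.667,0.98,0,0,0,1]]}}

```text
time: 18.55
tool_pos: [0.5504, 0.1371, 0.1205]
tcp_rot: [2.367, 2.061, 0.003]
wrist_force: [-0.2, 0.5, -4.3]
width: 0.752
grip_force: 70.3
```

Emit:
{"name": "servo_tool", "arguments": {"series": [[-0.16,-0.84,0,0,0,-0.03,1],[-0.16,-0.84,0,0,0,-0.03,1],[-0.16,-0.84,0,0,0,-0.03,1],[-0.16,-0.84,0,0,0,-0.03,1]]}}

```text
time: 18.95
tool_pos: [0.5235, 0.0104, 0.1171]
tcp_rot: [-2.467, -1.944, 0.004]
wrist_force: [-0.1, 0.4, -4.3]
width: 0.751
grip_force: 70.2
```

Emit:
{"name": "servo_tool", "arguments": {"series": [[-0.16,-0.84,0,0,0,0,1],[-0.16,-0.84,0,0,0,0,1],[-0.16,-0.84,0,0,0,0,1],[-0.16,-0.84,0,0,0,0,1],[-0.16,-0.84,0,0,0,0,1]]}}

```text
time: 19.45
tool_pos: [0.501, -0.1119, 0.1176]
tcp_rot: [-2.464, -1.947, 0.0]
wrist_force: [-0.7, 0.1, -3.8]
width: 0.75
grip_force: 70.2
```

```bash
python3 -c "
from held import *
run('w9.png',W,.030,[('W',W,.011),('N',N,.011)],('slim_a',))"
```

```text
t 19.45 tcp [ 0.501  -0.1119  0.1176] psi 1.337 tilt 0.001 w 0.750 F [-0.7  0.1 -3.8] g 70
slim_a 0.84 (590, 379) W [ 0.7165 -0.3204  0.2118  4.6166] plate mm 258.0 -222.4
slim_a 0.84 (590, 379) N [ 0.7124 -0.3153  0.2302  4.874 ] plate mm 252.9 -218.4
slim_a 0.75 (353, 146) W [ 0.5379 -0.0494  1.3555  1.7537] plate mm 22.3 0.7
slim_a 0.75 (353, 146) N [ 0.5363 -0.049   1.3571  0.7243] plate mm 20.7 0.7
slim_a 0.73 (305, 145) W [ 0.5016 -0.0406  1.3432  0.4358] plate mm -15.0 1.0
slim_a 0.73 (305, 145) N [ 0.503  -0.041   1.3344  1.7837] plate mm -13.5 0.9
HELD [ 0.502 -0.112 -0.233  2.163] tool xy mm -0.1 0.4
slim_a 0.63 (512, 473) W [ 0.6525 -0.4116 -1.2774  1.0207] plate mm 216.5 -325.8
slim_a 0.63 (512, 473) N [ 0.6228 -0.4329 -1.2591  1.0505] plate mm 192.4 -353.3
```

Emit:
{"name": "servo_tool", "arguments": {"series": [[0.091,0.344,0,0,0,0,1],[0.091,0.344,-0.25,0,0,0,1],[0.091,0.344,-0.45,0,0,0,1],[0.091,0.344,-0.6,0,0,0,1],[0.091,0.344,-0.68,0,0,0,1],[0.091,0.344,-0.72,0,0,0,1],[0.091,0.344,-0.735,0,0,0,1],[0.091,0.344,-0.735,0,0,0,1]]}}

```text
time: 20.35
tool_pos: [0.5161, -0.0605, 0.0088]
tcp_rot: [2.463, 1.949, 0.002]
wrist_force: [-0.7, 0.4, -3.7]
width: 0.755
grip_force: 70.2
```

Emit:
{"name": "servo_tool", "arguments": {"series": [[0,0,-0.01,0,0,0,1],[0,0,-0.01,0,0,0,1]]}}

```text
time: 20.55
tool_pos: [0.5165, -0.0609, 0.0078]
tcp_rot: [2.462, 1.948, 0.003]
wrist_force: [0.2, 1.1, -1.7]
width: 0.754
grip_force: 70.4
```

Emit:
{"name": "servo_tool", "arguments": {"series": [[0,0,-0.007,0,0,0,1],[0,0,-0.007,0,0,0,0],[0,0,-0.007,0,0,0,0],[0,0,-0.007,0,0,0,0],[0,0,0.3,0,0,0,0],[0,0,0.6,0,0,0,0],[-0.15,0.4,0.8,0,0,0,0],[-0.32,0.82,0.8,0,0,0,0],[-0.32,0.82,0.8,0,0,0,0],[-0.32,0.82,0.8,0,0,0,0]]}}

```text
time: 21.55
tool_pos: [0.4659, 0.0656, 0.1273]
tcp_rot: [-2.459, -1.954, -0.002]
wrist_force: [0.1, -0.8, 0.3]
width: 0.999
grip_force: 0.0
```

Emit:
{"name": "servo_tool", "arguments": {"series": [[-0.32,0.82,0,0,0,-0.022,0],[-0.32,0.82,0,0,0,-0.022,0],[-0.32,0.82,0,0,0,-0.022,0],[-0.32,0.82,0,0,0,-0.022,0],[-0.32,0.82,0,0,0,-0.022,0],[-0.32,0.82,0,0,0,-0.022,0]]}}

```text
time: 22.15
tool_pos: [0.4196, 0.1844, 0.1263]
tcp_rot: [2.53, 1.862, -0.001]
wrist_force: [-0.3, -0.7, 0.6]
width: 1.0
grip_force: 0.0
```

```bash
python3 look.py w10.png wrist slim_a ring66
```

```text
t 22.15 tcp [0.4196 0.1844 0.1263] psi 1.269 tilt 0.001 w 1.000 F [-0.3 -0.7  0.6] g 0
slim_a 0.64 [325. 169.] sat 7  [('N', 0.4346, 0.2337, -0.3072, 0.4982), ('W', 0.4339, 0.2318, -0.3062, 1.5499)]
slim_a 0.6 [513. 450.] sat 2  [('N', 0.5459, -0.1594, -1.5324, 5.5925), ('W', 0.5422, -0.0953, -1.4566, 5.8091)]
ring66 0.86 [295.  10.] sat 2 touch [('36', 0.4487, 0.3581, 0.0, 9.0555), ('46', 0.4505, 0.3637, 0.0, 10.5043)]
ring66 0.6 [325. 169.] sat 7  [('56', 0.4338, 0.2328, 0.0, 8.5259), ('66', 0.4337, 0.232, 0.0, 9.4955)]
```

Emit:
{"name": "servo_tool", "arguments": {"series": [[0.1,0.329,-0.3,0,0,-0.002,0],[0.1,0.329,-0.6,0,0,-0.002,0],[0.1,0.329,-0.85,0,0,-0.002,0],[0.1,0.329,-0.9,0,0,-0.002,0],[0.1,0.329,-0.9,0,0,-0.002,0]]}}

```text
time: 22.8
tool_pos: [0.4325, 0.2332, -0.01]
tcp_rot: [-2.536, -1.853, 0.008]
wrist_force: [-0.2, 0.5, 0.8]
width: 1.0
grip_force: 0.0
```

Emit:
{"name": "servo_tool", "arguments": {"series": [[0,0,-0.08,0,0,0,0],[0,0,-0.12,0,0,0,0],[0,0,-0.12,0,0,0,0],[0,0,-0.12,0,0,0,1],[0,0,-0.12,0,0,0,1],[0,0,-0.12,0,0,0,1],[0,0,-0.12,0,0,0,1]]}}

```text
time: 23.5
tool_pos: [0.4353, 0.2353, -0.025]
tcp_rot: [2.535, 1.855, 0.004]
wrist_force: [-1.0, -0.2, 7.2]
width: 0.752
grip_force: 67.2
```

Emit:
{"name": "servo_tool", "arguments": {"series": [[0,0,0.3,0,0,0,1],[0,0,0.6,0,0,0,1],[0,-0.3,0.95,0,0,0,1],[0,-0.533,0.98,0,0,0,1],[0,-0.533,0.98,0,0,0,1]]}}

```text
time: 24.0
tool_pos: [0.4363, 0.1517, 0.1241]
tcp_rot: [2.535, 1.849, 0.008]
wrist_force: [0.9, 1.5, -2.9]
width: 0.749
grip_force: 69.4
```

Emit:
{"name": "servo_tool", "arguments": {"series": [[0.22,-0.893,0,0,0,0.025,1],[0.22,-0.893,0,0,0,0.025,1],[0.22,-0.893,0,0,0,0.025,1],[0.22,-0.893,0,0,0,0.025,1]]}}

```text
time: 24.4
tool_pos: [0.4675, 0.0174, 0.1199]
tcp_rot: [2.464, 1.947, -0.002]
wrist_force: [-0.0, 0.5, -3.0]
width: 0.751
grip_force: 69.4
```

Emit:
{"name": "servo_tool", "arguments": {"series": [[0.226,-0.893,0,0,0,0,1],[0.226,-0.893,0,0,0,0,1],[0.226,-0.893,0,0,0,0,1],[0.226,-0.893,0,0,0,0,1],[0.226,-0.893,0,0,0,0,1]]}}

```text
time: 24.9
tool_pos: [0.5003, -0.1126, 0.1195]
tcp_rot: [-2.461, -1.949, 0.001]
wrist_force: [-0.4, 0.6, -2.1]
width: 0.751
grip_force: 69.4
```

```bash
python3 -c "
from held import *
run('w11.png',N,.030,[('W',W,.035)],('slim_a',))"
```

```text
t 24.90 tcp [ 0.5003 -0.1126  0.1195] psi 1.340 tilt 0.002 w 0.751 F [-0.4  0.6 -2.1] g 69
slim_a 0.93 (589, 378) W [ 0.6952 -0.2976  0.3656  6.7792] plate mm 232.1 -205.1
slim_a 0.83 (306, 123) W [ 5.0950e-01 -7.2000e-03  1.3734e+00  7.8154e+00] plate mm -15.0 35.3
slim_a 0.75 (354, 122) W [ 0.5348 -0.051   1.3207  7.1542] plate mm 19.7 -1.6
slim_a 0.72 (331, 170) W [ 0.516  -0.0619 -0.2363  1.0248] plate mm 3.9 -16.5
HELD [ 0.502 -0.11  -0.228  3.357] tool xy mm 1.9 1.1
slim_a 0.54 (512, 473) W [ 0.6424 -0.3791 -1.2866  0.9161] plate mm 199.3 -296.5
```

View pics/w11.png

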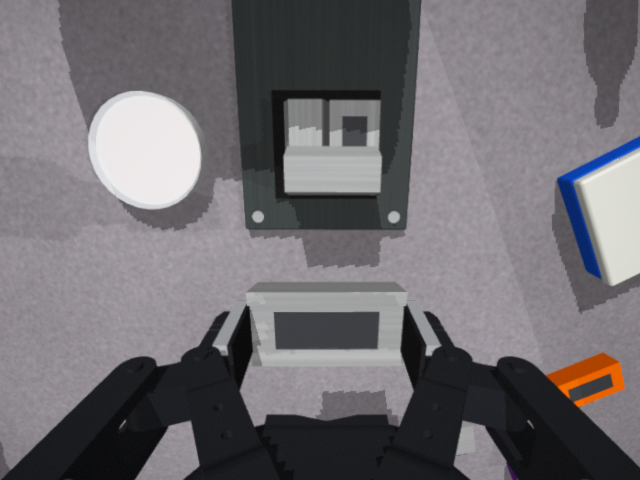

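Upper wide-down slim sits at (331,170), plate (3.9,-16.5) mm. Placing the narrow-down one beside it.

Emit:
{"name": "servo_tool", "arguments": {"series": [[0.148,0.553,0,0,0,0,1],[0.148,0.553,-0.1,0,0,0,1],[0.148,0.553,-0.35,0,0,0,1],[0.148,0.553,-0.5,0,0,0,1],[0.148,0.553,-0.6,0,0,0,1],[0.148,0.553,-0.66,0,0,0,1],[0.148,0.553,-0.7,0,0,0,1],[0.148,0.553,-0.723,0,0,0,1],[0.148,0.553,-0.723,0,0,0,1]]}}

```text
time: 25.9
tool_pos: [0.5237, -0.0303, 0.0124]
tcp_rot: [2.461, 1.952, 0.001]
wrist_force: [-0.0, 0.5, -3.5]
width: 0.751
grip_force: 69.3
```

Emit:
{"name": "servo_tool", "arguments": {"series": [[0,0,-0.01,0,0,0,1],[0,0,-0.01,0,0,0,1]]}}

```text
time: 26.1
tool_pos: [0.5238, -0.0304, 0.0112]
tcp_rot: [2.46, 1.952, 0.001]
wrist_force: [0.3, -1.0, -2.9]
width: 0.751
grip_force: 69.4
```

Emit:
{"name": "servo_tool", "arguments": {"series": [[0,0,-0.01,0,0,0,1],[0,0,-0.017,0,0,0,1],[0,0,-0.017,0,0,0,1]]}}

```text
time: 26.4
tool_pos: [0.5239, -0.0304, 0.01]
tcp_rot: [2.46, 1.953, 0.001]
wrist_force: [-4.1, -0.3, 9.4]
width: 0.747
grip_force: 70.8
```

Emit:
{"name": "servo_tool", "arguments": {"series": [[0,0,0,0,0,0,0],[0,0,0,0,0,0,0],[0,0,0,0,0,0,0],[0,0,0.3,0,0,0,0],[0,0,0.6,0,0,0,0],[-0.15,-0.553,0.74,0,0,0,0],[-0.15,-0.553,0.74,0,0,0,0],[-0.15,-0.553,0.74,0,0,0,0],[-0.15,-0.553,0.74,0,0,0,0]]}}

```text
time: 27.3
tool_pos: [0.5007, -0.1136, 0.1191]
tcp_rot: [2.463, 1.95, 0.001]
wrist_force: [0.0, 0.2, 0.5]
width: 1.0
grip_force: 0.0
```

```bash
python3 -c "
from held import *
run('w12.png',None,.030,[('W',W,.035),('N',N,.035)],('slim_a',))"
```

```text
t 27.30 tcp [ 0.5007 -0.1136  0.1191] psi 1.340 tilt 0.001 w 1.000 F [0.  0.2 0.5] g 0
slim_a 0.85 (331, 172) W [ 0.5153 -0.0651 -0.2314  3.3268] plate mm 4.0 -19.7
slim_a 0.85 (331, 172) N [ 0.5154 -0.0652 -0.2105  6.2383] plate mm 4.0 -19.8
slim_a 0.84 (523, 465) W [ 0.6253 -0.3611 -1.1151  5.9928] plate mm 178.4 -282.9
slim_a 0.84 (523, 465) N [ 0.6392 -0.4061 -1.4524  6.5093] plate mm 202.3 -323.5
slim_a 0.79 (331, 122) W [ 0.5239 -0.0294 -0.2171  2.3054] plate mm 4.1 17.0
slim_a 0.79 (331, 122) N [ 0.5236 -0.0308 -0.2142  0.4695] plate mm 4.2 15.5
slim_a 0.6 (596, 372) W [ 0.6991 -0.2693 -0.9499  6.3423] plate mm 229.4 -176.6
slim_a 0.6 (596, 372) N [ 0.6903 -0.2934  0.2567  7.7761] plate mm 226.3 -202.1
```

View pics/w12.png

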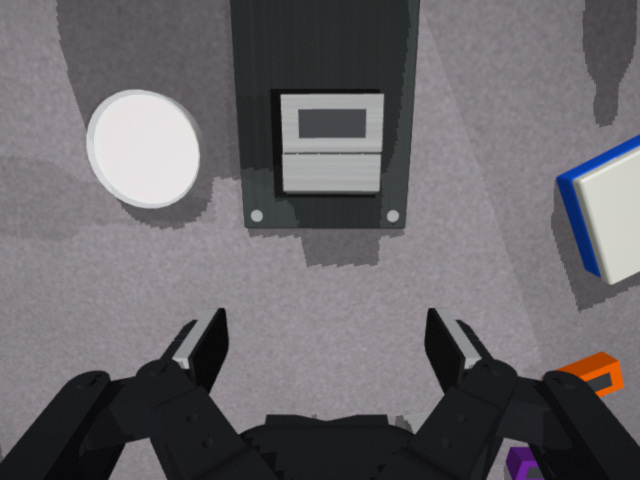

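Upper layer is good: N at plate (4,15.5), W at about (4,-17). Now the broad ingot.

Emit:
{"name": "servo_tool", "arguments": {"series": [[0.22,-0.99,0,0,0,0.0735,0],[0.22,-0.99,0,0,0,0.0735,0],[0.22,-0.99,0,0,0,0.0735,0],[0.22,-0.99,0,0,0,0.0735,0],[0.22,-0.99,0,0,0,0.0735,0]]}}

```text
time: 27.9
tool_pos: [0.5337, -0.2615, 0.1177]
tcp_rot: [-2.219, -2.221, 0.0]
wrist_force: [-0.3, 0.9, 0.4]
width: 0.996
grip_force: 0.0
```

Emit:
{"name": "servo_tool", "arguments": {"series": [[0.22,-0.99,0,0,0,0,0],[0.22,-0.99,0,0,0,0,0],[0.22,-0.99,0,0,0,0,0],[0.22,-0.99,0,0,0,0,0],[0.22,-0.99,0,0,0,0,0]]}}

```text
time: 28.4
tool_pos: [0.5667, -0.4085, 0.1176]
tcp_rot: [-2.217, -2.222, -0.001]
wrist_force: [-0.2, 0.2, 0.4]
width: 1.0
grip_force: 0.0
```

```bash
python3 look.py w13.png wrist broad ring66
```

```text
t 28.40 tcp [ 0.5667 -0.4085  0.1176] psi 1.573 tilt 0.003 w 1.000 F [-0.2  0.2  0.4] g 0
broad 0.79 [327. 174.] sat 2  [('B', 0.5669, -0.3626, -0.0061, 0.7806), ('N', 0.567, -0.3592, -0.0067, 3.6053)]
ring66 0.66 [175. 173.] sat 2  [('46', 0.4422, -0.3604, 0.0, 1.1869), ('36', 0.4415, -0.3593, 0.0, 5.1746)]
```

Emit:
{"name": "servo_tool", "arguments": {"series": [[0,0.313,-0.3,0,0,-0.002,0],[0,0.313,-0.6,0,0,-0.002,0],[0,0.313,-0.8,0,0,-0.002,0],[0,0.313,-0.847,0,0,-0.002,0],[0,0.313,-0.847,0,0,-0.002,0]]}}

```text
time: 29.05
tool_pos: [0.5656, -0.361, -0.0092]
tcp_rot: [-2.222, -2.216, 0.001]
wrist_force: [-0.2, -0.2, 0.4]
width: 0.996
grip_force: 0.0
```

Emit:
{"name": "servo_tool", "arguments": {"series": [[0,0,-0.08,0,0,0,0],[0,0,-0.12,0,0,0,0],[0,0,-0.12,0,0,0,0],[0,0,-0.12,0,0,0,1],[0,0,-0.12,0,0,0,1],[0,0,-0.12,0,0,0,1],[0,0,-0.12,0,0,0,1]]}}

```text
time: 29.75
tool_pos: [0.5677, -0.3641, -0.0246]
tcp_rot: [2.225, 2.215, 0.0]
wrist_force: [0.4, -0.5, 5.3]
width: 0.752
grip_force: 68.6
```

Emit:
{"name": "servo_tool", "arguments": {"series": [[0,0,0.3,0,0,0,1],[0,0,0.6,0,0,0,1],[0,0.3,0.97,0,0,0.045,1],[0,0.533,0.97,0,0,0.09,1],[0,0.533,0.97,0,0,0.143,1],[0,0.533,0.97,0,0,0.143,1]]}}

```text
time: 30.35
tool_pos: [0.5664, -0.2816, 0.1193]
tcp_rot: [-1.672, -2.659, 0.0]
wrist_force: [0.1, 0.0, -4.2]
width: 0.748
grip_force: 69.5
```

Emit:
{"name": "servo_tool", "arguments": {"series": [[-0.167,0.793,0,0,0,0.143,1],[-0.167,0.793,0,0,0,0.143,1],[-0.167,0.793,0,0,0,0.143,1],[-0.167,0.793,0,0,0,0.143,1],[-0.167,0.793,0,0,0,0.143,1]]}}

```text
time: 30.85
tool_pos: [0.5409, -0.1644, 0.1181]
tcp_rot: [-1.047, -2.96, 0.001]
wrist_force: [0.0, 0.2, -3.0]
width: 0.749
grip_force: 69.5
```

Emit:
{"name": "servo_tool", "arguments": {"series": [[-0.161,0.789,0,0,0,0.143,1],[-0.161,0.789,0,0,0,0.143,1],[-0.161,0.789,0,0,0,0.143,1],[-0.161,0.789,0,0,0,0.143,1],[-0.161,0.789,0,0,0,0.143,1],[-0.161,0.789,0,0,0,0.143,1]]}}

```text
time: 31.45
tool_pos: [0.5181, -0.0475, 0.1193]
tcp_rot: [0.363, 3.12, -0.001]
wrist_force: [0.3, -1.0, -3.9]
width: 0.749
grip_force: 69.5
```

z goes from .119 to about .037, then probing down.

Emit:
{"name": "servo_tool", "arguments": {"series": [[0,0,-0.2,0,0,0,1],[0,0,-0.35,0,0,0,1],[0,0,-0.45,0,0,0,1],[0,0,-0.52,0,0,0,1],[0,0,-0.55,0,0,0,1],[0,0,-0.55,0,0,0,1]]}}

```text
time: 32.05
tool_pos: [0.5175, -0.0465, 0.0365]
tcp_rot: [-0.359, -3.12, 0.0]
wrist_force: [-0.5, 0.2, -4.5]
width: 0.754
grip_force: 69.5
```

Emit:
{"name": "servo_tool", "arguments": {"series": [[0,0,-0.007,0,0,0,1],[0,0,-0.007,0,0,0,1]]}}

```text
time: 32.25
tool_pos: [0.5185, -0.0461, 0.0368]
tcp_rot: [0.357, 3.119, -0.0]
wrist_force: [-0.6, -0.3, -3.7]
width: 0.752
grip_force: 69.5
```

Emit:
{"name": "servo_tool", "arguments": {"series": [[0,0,-0.007,0,0,0,1],[0,0,-0.013,0,0,0,1],[0,0,-0.013,0,0,0,1]]}}

```text
time: 32.55
tool_pos: [0.518, -0.0459, 0.0344]
tcp_rot: [0.356, 3.12, -0.0]
wrist_force: [-0.2, -0.2, -1.1]
width: 0.746
grip_force: 69.7
```

Emit:
{"name": "servo_tool", "arguments": {"series": [[0,0,-0.004,0,0,0,1],[0,0,-0.004,0,0,0,0],[0,0,-0.004,0,0,0,0],[0,0,-0.004,0,0,0,0],[0,0,0.3,0,0,0,0],[0,0,0.6,0,0,0,0],[0,0,0.6,0,0,0,0]]}}

```text
time: 33.25
tool_pos: [0.5233, -0.0467, 0.1313]
tcp_rot: [0.355, 3.108, -0.001]
wrist_force: [1.2, -0.9, 0.8]
width: 1.0
grip_force: 0.0
```

Emit:
{"name": "servo_tool", "arguments": {"series": [[0.04,0.99,0,0,0,-0.25,0],[0.04,0.99,0,0,0,-0.25,0],[0.04,0.99,0,0,0,-0.25,0],[0.04,0.99,0,0,0,-0.25,0],[0.04,0.99,0,0,0,-0.25,0],[0.04,0.99,0,0,0,-0.25,0]]}}

```text
time: 33.85
tool_pos: [0.5233, 0.1036, 0.1236]
tcp_rot: [-1.528, -2.745, 0.0]
wrist_force: [0.0, -0.6, 0.8]
width: 1.001
grip_force: 0.0
```

Emit:
{"name": "servo_tool", "arguments": {"series": [[0.04,0.99,0,0,0,-0.25,0],[0.04,0.99,0,0,0,-0.25,0],[0.04,0.99,0,0,0,-0.25,0],[0.04,0.99,0,0,0,-0.25,0],[0.04,0.99,0,0,0,-0.25,0],[0.04,0.99,0,0,0,-0.25,0],[0.04,0.99,0,0,0,-0.25,0]]}}

```text
time: 34.55
tool_pos: [0.5293, 0.2514, 0.1234]
tcp_rot: [-2.458, -1.956, 0.001]
wrist_force: [-0.3, -0.8, -0.2]
width: 1.0
grip_force: 0.0
```

```bash
python3 look.py w14.png wrist ring66; python3 - <<'E'
from held import *
for cam in ("side",):
    ci=bot.camera_info(cam);im=bot.read_camera(cam)
    for n in("broad","slim_a","ring66"):
        for d in bot.trace(n,cam):
            c=contour(d["mask"])
            if n=="ring66":
                print(n,c.mean(0).round(),[(k,*np.round(fit([(ci,c)],ring(k/1000),yaw=False),4)) for k in(66,56,46,36)]);continue
            if 310<c[:,0].mean()<380 and 220<c[:,1].mean()<270:
                f=fit([(ci,c)],B,z=.059);print(n,c.mean(0),np.round(f,4))
    cv2.imwrite("pics/s1.png",cv2.resize(im[190:320,260:420],None,fx=4,fy=4)[:,:,::-1])
E
```

```text
t 34.55 tcp [0.5293 0.2514 0.1234] psi 1.344 tilt 0.000 w 1.000 F [-0.3 -0.8 -0.2] g 0
ring66 0.75 [348.  72.] sat 2  [('66', 0.5734, 0.3674, 0.0, 1.3982), ('56', 0.5737, 0.3701, 0.0, 5.7046)]
ring66 0.75 [199. 111.] sat 2  [('56', 0.4523, 0.3677, 0.0, 0.7806), ('46', 0.4521, 0.3691, 0.0, 5.7664)]
ring66 0.72 [128. 229.] sat 19  [('66', 0.3606, 0.3069, 0.0, 26.0167), ('56', 0.3616, 0.2924, 0.0, 27.4625)]
broad [345.3375 229.375 ] [ 0.5194 -0.0472  1.3731  0.5685]
slim_a [349.71830986 252.52112676] [ 0.4832 -0.0038 -1.2813  3.6475]
slim_a [338.44871795 241.6025641 ] [ 0.5146 -0.0278 -0.0214  2.7823]
slim_a [328.64864865 246.51351351] [ 0.5091 -0.0079  0.6303  2.9817]
ring66 [195. 363.] [(66, np.float64(0.5742), np.float64(0.3675), np.float64(0.0), np.float64(0.8309)), (56, np.float64(0.5734), np.float64(0.3685), np.float64(0.0), np.float64(1.9481)), (46, np.float64(0.5726), np.float64(0.3697), np.float64(0.0), np.float64(4.5025)), (36, np.float64(0.5725), np.float64(0.3698), np.float64(0.0), np.float64(7.0644))]
ring66 [431. 198.] [(66, np.float64(0.4545), np.float64(-0.3639), np.floa
[... 289 characters left out ...]
 [247. 397.] [(66, np.float64(0.4524), np.float64(0.363), np.float64(0.0), np.float64(3.6313)), (56, np.float64(0.4517), np.float64(0.3678), np.float64(0.0), np.float64(0.6718)), (46, np.float64(0.4509), np.float64(0.3688), np.float64(0.0), np.float64(2.4167)), (36, np.float64(0.4503), np.float64(0.3692), np.float64(0.0), np.float64(5.2163))]
ring66 [329. 247.] [(66, np.float64(0.5638), np.float64(-0.0131), np.float64(0.0), np.float64(3.3375)), (56, np.float64(0.5612), np.float64(-0.0185), np.float64(0.0), np.float64(3.2962)), (46, np.float64(0.5591), np.float64(-0.0265), np.float64(0.0), np.float64(3.2872)), (36, np.float64(0.5552), np.float64(-0.0427), np.float64(0.0), np.float64(1.9003))]
```

View pics/s1.png

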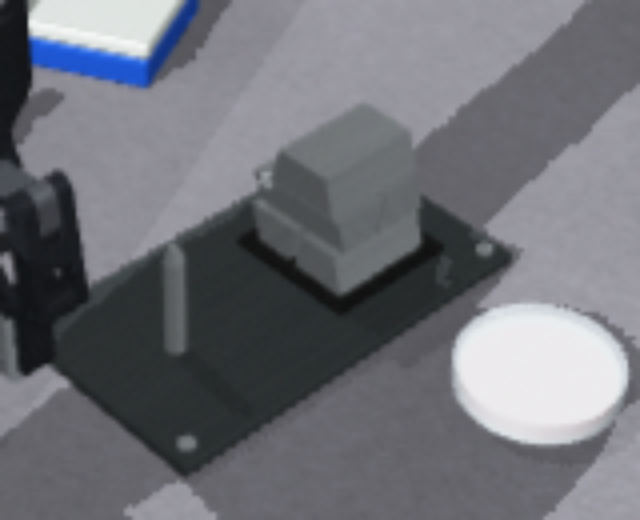

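The side view shows the three-layer stack standing well, with the post clear and the petri dish untouched. Rings are 66 at (.574,.3675), 56 at (.452,.3677) and 46 at (.442,-.360). I'll take the 66 first with one close fit. From here I work from numbers only, because I've used 16 pictures, 2 over the limit of 14.

Emit:
{"name": "servo_tool", "arguments": {"series": [[0.222,0.45,0,0,0,0,0],[0.222,0.45,0,0,0,0,0],[0.222,0.45,0,0,0,0,0],[0.222,0.45,0,0,0,0,0]]}}

```text
time: 35.25
tool_pos: [0.5627, 0.3186, 0.1236]
tcp_rot: [2.458, 1.956, -0.001]
wrist_force: [-0.1, -0.5, 0.1]
width: 1.001
grip_force: 0.0
```

```bash
python3 look.py w15.png wrist ring66
```

```text
t 35.25 tcp [0.5627 0.3186 0.1236] psi 1.345 tilt 0.001 w 1.001 F [-0.1 -0.5  0.1] g 0
ring66 0.78 [326. 168.] sat 2  [('66', 0.5739, 0.368, 0.0, 1.0714), ('56', 0.5745, 0.3698, 0.0, 5.3438)]
ring66 0.63 [187. 201.] sat 2  [('56', 0.4519, 0.3677, 0.0, 1.2321), ('46', 0.4514, 0.3693, 0.0, 4.6845)]
```

Emit:
{"name": "servo_tool", "arguments": {"series": [[0.075,0.329,-0.3,0,0,0,0],[0.075,0.329,-0.6,0,0,0,0],[0.075,0.329,-0.85,0,0,0,0],[0.075,0.329,-0.95,0,0,0,0],[0.075,0.329,-0.975,0,0,0,0],[0.075,0.329,-0.975,0,0,0,0],[0.075,0.329,-0.975,0,0,0,1],[0.075,0.329,-0.975,0,0,0,1],[0.075,0.329,-0.975,0,0,0,1],[0.075,0.329,-0.975,0,0,0,1]]}}

```text
time: 36.35
tool_pos: [0.5748, 0.3688, -0.02]
tcp_rot: [-2.459, -1.955, -0.004]
wrist_force: [-3.7, -0.3, 12.0]
width: 0.335
grip_force: 6.4
```

The fingers rode over the ring top, so the tips are higher still, about 40 mm above the reported TCP. I'll open, lift, re-measure and go lower.

Emit:
{"name": "servo_tool", "arguments": {"series": [[0,0,0.1,0,0,0,0],[0,0,0.2,0,0,0,0],[0,0,0.5,0,0,0,0],[-0.075,-0.329,0.97,0,0,0,0],[-0.075,-0.329,0.97,0,0,0,0],[-0.075,-0.329,0.97,0,0,0,0],[-0.075,-0.329,0.97,0,0,0,0]]}}

```text
time: 37.05
tool_pos: [0.564, 0.3189, 0.1259]
tcp_rot: [2.459, 1.954, 0.007]
wrist_force: [-0.7, 0.5, -1.0]
width: 1.0
grip_force: 0.0
```

```bash
python3 look.py w16.png wrist ring66
```

```text
t 37.05 tcp [0.564  0.3189 0.1259] psi 1.343 tilt 0.004 w 1.000 F [-0.7  0.5 -1. ] g 0
ring66 0.86 [324. 169.] sat 2  [('66', 0.5739, 0.3681, 0.0, 0.9098), ('56', 0.5742, 0.3701, 0.0, 5.4846)]
ring66 0.74 [187. 202.] sat 2  [('56', 0.452, 0.3676, 0.0, 1.1272), ('46', 0.4519, 0.3692, 0.0, 4.7383)]
```

Emit:
{"name": "servo_tool", "arguments": {"series": [[0.073,0.329,-0.3,0,0,0,0],[0.073,0.329,-0.6,0,0,0,0],[0.073,0.329,-0.85,0,0,0,0],[0.073,0.329,-0.95,0,0,0,0],[0.073,0.329,-0.967,0,0,0,0],[0.073,0.329,-0.967,0,0,0,0]]}}

```text
time: 37.75
tool_pos: [0.5739, 0.3681, -0.0218]
tcp_rot: [2.459, 1.955, -0.001]
wrist_force: [0.2, -0.2, 1.6]
width: 1.002
grip_force: 0.0
```

Emit:
{"name": "servo_tool", "arguments": {"series": [[0,0,-0.05,0,0,0,0],[0,0,-0.1,0,0,0,0],[0,0,-0.1,0,0,0,0]]}}

```text
time: 38.05
tool_pos: [0.5739, 0.3678, -0.0365]
tcp_rot: [2.459, 1.955, 0.001]
wrist_force: [-1.3, -0.6, 0.3]
width: 1.0
grip_force: 0.0
```

Emit:
{"name": "servo_tool", "arguments": {"series": [[0,0,0,0,0,0,1],[0,0,0,0,0,0,1],[0,0,0,0,0,0,1],[0,0,0,0,0,0,1]]}}

```text
time: 38.45
tool_pos: [0.5746, 0.3685, -0.0353]
tcp_rot: [2.459, 1.955, 0.003]
wrist_force: [-1.3, -0.3, 5.1]
width: 0.74
grip_force: 66.6
```

Emit:
{"name": "servo_tool", "arguments": {"series": [[0,0,0.3,0,0,0,1],[0,0,0.6,0,0,0,1],[0,-0.3,0.95,0,0,0,1],[0,-0.533,0.98,0,0,0,1],[0,-0.533,0.98,0,0,0,1]]}}

```text
time: 38.95
tool_pos: [0.5758, 0.2843, 0.1139]
tcp_rot: [2.459, 1.95, 0.006]
wrist_force: [0.3, 0.6, -3.2]
width: 0.736
grip_force: 68.6
```

Emit:
{"name": "servo_tool", "arguments": {"series": [[-0.14,-0.867,0,0,0,0,1],[-0.14,-0.867,0,0,0,0,1],[-0.14,-0.867,0,0,0,0,1],[-0.14,-0.867,0,0,0,0,1]]}}

```text
time: 39.35
tool_pos: [0.5504, 0.1541, 0.1083]
tcp_rot: [-2.462, -1.95, 0.007]
wrist_force: [0.1, -0.5, -3.4]
width: 0.732
grip_force: 68.6
```

Emit:
{"name": "servo_tool", "arguments": {"series": [[-0.137,-0.867,0.08,0,0,0,1],[-0.137,-0.867,0.08,0,0,0,1],[-0.137,-0.867,0.08,0,0,0,1],[-0.137,-0.867,0.08,0,0,0,1],[-0.137,-0.867,0.08,0,0,0,1]]}}

```text
time: 39.85
tool_pos: [0.532, 0.0282, 0.1215]
tcp_rot: [-2.46, -1.952, -0.0]
wrist_force: [-1.6, 0.4, -2.8]
width: 0.738
grip_force: 68.6
```

```bash
cat > post.py <<'E'
from look import *
def postmodel():
    t=np.linspace(0,2*np.pi,40);return np.array([[r*np.cos(a),r*np.sin(a),z] for r,z in((.006,0),(.006,.062),(.003,.07)) for a in t])
def post(guess=(.5444,.0768)):
    st();s=bot.read_state();ci=bot.camera_info("wrist");im=bot.read_camera("wrist");g=cv2.cvtColor(im,cv2.COLOR_RGB2GRAY)
    M=postmodel();h=cv2.convexHull(proj(ci,pose(M,[*guess,0],.008)).astype(np.int32)).reshape(-1,2)
    print("expected px",h.min(0),h.max(0))
    for d in bot.mark_of("post_foot","wrist")[:1]:
        r,c=d["at"];print("mark",round(d["score"],2),int(c*640),int(r*480),ray(ci,(c*640,r*480),.008).round(4))
    roi=np.zeros(g.shape,np.uint8);cv2.fillConvexPoly(roi,cv2.convexHull(h),1);roi=cv2.dilate(roi,np.ones((17,17)))
    v=g[roi>0];t,_=cv2.threshold(v.reshape(-1,1),0,255,cv2.THRESH_OTSU)
    c=contour((g>t)&(roi>0));f=fit([(ci,c)],M,z=.008,yaw=False);print("otsu",t,c.min(0),c.max(0),np.round(f,4))
    cv2.imwrite("pics/post%d.png"%(s["time"]*10),im[:,:,::-1]);return im,ci
if __name__=="__main__":post()
E
python3 post.py
```

```text
t 39.85 tcp [0.532  0.0282 0.1215] psi 1.342 tilt 0.001 w 0.738 F [-1.6  0.4 -2.8] g 69
expected px [318 162] [336 188]
mark 0.91 329 171 [0.5462 0.0753 0.008 ]
otsu 83.0 [319. 168.] [337. 188.] [0.5446 0.0767 0.     2.1053]
```

```bash
cat > hring.py <<'E'
from look import *
def held_ring(d,zoff):
    s=bot.read_state();im=bot.read_camera("wrist");ci=bot.camera_info("wrist")
    R=cv2.Rodrigues(s["tcp_rot"])[0];psi=np.arctan2(R[1,0],R[0,0])
    for q in bot.trace("ring66","wrist"):
        c=contour(q["mask"]);u,v=c.mean(0)
        if abs(u-326)<30 and v>255:
            c=c[(c[:,1]<np.percentile(c[:,1],60))] # far arc, free of the fingers
            # bore: inner contour of the mask
            cs,hh=cv2.findContours(q["mask"].astype(np.uint8),cv2.RETR_CCOMP,cv2.CHAIN_APPROX_NONE)
            inner=[k.reshape(-1,2) for k,h in zip(cs,hh[0]) if h[3]>=0 and len(k)>20]
            for zo in(zoff-.003,zoff,zoff+.003):
                f=fit([(ci,c)],ring(d),z=s["tool_pos"][2]+zo,yaw=False);e=np.array(f[:2])-s["tool_pos"][:2]
                print(zo,"outer: tool xy mm",(e@[np.cos(psi),np.sin(psi)]*1e3).round(1),(e@[np.sin(psi),-np.cos(psi)]*1e3).round(1),"rms",round(f[3],2))
            for k in inner:
                m=(k.min(0)+k.max(0))/2;p=ray(ci,m,s["tool_pos"][2]+zoff+.010)[:2]-s["tool_pos"][:2]
                print("bore px",k.min(0),k.max(0),"tool xy mm",(p@[np.cos(psi),np.sin(psi)]*1e3).round(1),(p@[np.sin(psi),-np.cos(psi)]*1e3).round(1))
E
python3 -c "
from hring import *
st();held_ring(.066,.0355)"
```

```text
t 39.95 tcp [0.5321 0.0291 0.1216] psi 1.344 tilt 0.001 w 0.734 F [-0.   0.9 -2.5] g 69
0.032499999999999994 outer: tool xy mm -1.2 0.4 rms 1.18
0.0355 outer: tool xy mm -0.5 0.4 rms 1.81
0.0385 outer: tool xy mm 0.3 0.4 rms 2.63
bore px [307 308] [346 331] tool xy mm 2.5 0.5
```

Emit:
{"name": "servo_tool", "arguments": {"series": [[0.082,0.321,0,0,0,0,1],[0.082,0.321,-0.2,0,0,0,1],[0.082,0.321,-0.4,0,0,0,1],[0.082,0.321,-0.48,0,0,0,1],[0.082,0.321,-0.48,0,0,0,1],[0.082,0.321,-0.48,0,0,0,1]]}}

```text
time: 40.65
tool_pos: [0.545, 0.0764, 0.0506]
tcp_rot: [2.458, 1.956, 0.001]
wrist_force: [0.1, -0.1, -2.6]
width: 0.737
grip_force: 68.5
```

Emit:
{"name": "servo_tool", "arguments": {"series": [[0,0,-0.02,0,0,0,1],[0,0,-0.04,0,0,0,1],[0,0,-0.06,0,0,0,1],[0,0,-0.08,0,0,0,1],[0,0,-0.08,0,0,0,1]]}}

```text
time: 41.15
tool_pos: [0.5441, 0.0759, 0.0377]
tcp_rot: [-2.459, -1.955, 0.001]
wrist_force: [-0.4, 0.3, -4.2]
width: 0.735
grip_force: 68.6
```

Emit:
{"name": "servo_tool", "arguments": {"series": [[0,0,-0.025,0,0,0,1],[0,0,-0.05,0,0,0,1],[0,0,-0.075,0,0,0,1],[0,0,-0.1,0,0,0,1],[0,0,-0.1,0,0,0,1]]}}

```text
time: 41.65
tool_pos: [0.5437, 0.076, 0.0222]
tcp_rot: [-2.458, -1.955, 0.002]
wrist_force: [0.2, 0.9, -3.4]
width: 0.74
grip_force: 68.5
```

```bash
python3 -c "
from look import *
st()
ci=bot.camera_info('side');print(proj(ci,[[.5445,.0768,z] for z in(.008,.06,.078)]))
bot.read_camera('side')
for d in bot.trace('ring66','side'):
    c=contour(d['mask']);print(round(d['score'],2),c.min(0),c.max(0))
"
```

```text
t 41.65 tcp [0.5437 0.076  0.0222] psi 1.344 tilt 0.002 w 0.740 F [ 0.2  0.9 -3.4] g 69
[[303.47095453 276.69075117]
 [303.21581969 258.41970616]
 [303.1240925  251.81243697]]
0.92 [231. 381.] [264. 414.]
0.87 [288. 244.] [310. 268.]
0.51 [422. 192.] [439. 204.]
```

Emit:
{"name": "servo_tool", "arguments": {"series": [[0,0,-0.05,0,0,0,1],[0,0,-0.1,0,0,0,1],[0,0,-0.14,0,0,0,1],[0,0,-0.14,0,0,0,1],[0,0,-0.14,0,0,0,0],[0,0,-0.14,0,0,0,0],[0,0,-0.14,0,0,0,0],[0,0,0.2,0,0,0,0],[0,0,0.5,0,0,0,0],[0,0,0.68,0,0,0,0],[0,0,0.68,0,0,0,0]]}}

```text
time: 42.85
tool_pos: [0.5494, 0.0766, 0.1319]
tcp_rot: [2.454, 1.951, 0.016]
wrist_force: [-0.1, -0.5, 0.1]
width: 1.003
grip_force: 0.0
```

Emit:
{"name": "servo_tool", "arguments": {"series": [[-0.347,0.807,0,0,0,0,0],[-0.347,0.807,0,0,0,0,0],[-0.347,0.807,0,0,0,0,0],[-0.347,0.807,0,0,0,0,0]]}}

```text
time: 43.25
tool_pos: [0.4903, 0.2, 0.1243]
tcp_rot: [-2.454, -1.959, 0.001]
wrist_force: [0.9, -0.4, 0.1]
width: 0.999
grip_force: 0.0
```

Emit:
{"name": "servo_tool", "arguments": {"series": [[-0.347,0.807,0,0,0,0,0],[-0.347,0.807,0,0,0,0,0],[-0.347,0.807,0,0,0,0,0],[-0.347,0.807,0,0,0,0,0],[-0.347,0.807,0,0,0,0,0]]}}

```text
time: 43.75
tool_pos: [0.4403, 0.3178, 0.1245]
tcp_rot: [2.457, 1.957, -0.002]
wrist_force: [-0.4, -0.3, 0.3]
width: 0.998
grip_force: 0.0
```

```bash
python3 look.py w17.png wrist ring66; python3 -c "
from look import *
for cam in('side','scene'):
    ci=bot.camera_info(cam);bot.read_camera(cam)
    for d in bot.trace('ring66',cam):
        c=contour(d['mask'])
        for z in(0,.008):print(cam,c.mean(0).round(),z,[(k,*np.round(fit([(ci,c)],ring(k/1000),z=z,yaw=False),4).tolist()) for k in(66,56,46)])
"
```

```text
t 43.75 tcp [0.4403 0.3178 0.1245] psi 1.345 tilt 0.001 w 0.998 F [-0.4 -0.3  0.3] g 0
ring66 0.68 [326. 168.] sat 2  [('56', 0.4521, 0.3677, 0.0, 0.7709), ('46', 0.4521, 0.3692, 0.0, 5.5068)]
side [304. 273.] 0 [(66, 0.5491, 0.0685, 0.0, 4.1526), (56, 0.5458, 0.0678, 0.0, 3.6078), (46, 0.5427, 0.0693, 0.0, 4.1868)]
side [304. 273.] 0.008 [(66, 0.5441, 0.0755, 0.0, 4.2316), (56, 0.541, 0.0748, 0.0, 3.6144), (46, 0.5377, 0.076, 0.0, 4.1347)]
side [248. 397.] 0 [(66, 0.4522, 0.3627, 0.0, 3.5046), (56, 0.4512, 0.3672, 0.0, 0.562), (46, 0.4505, 0.3683, 0.0, 2.4234)]
side [248. 397.] 0.008 [(66, 0.4482, 0.3657, 0.0, 3.7791), (56, 0.4473, 0.3707, 0.0, 0.7233), (46, 0.4467, 0.3718, 0.0, 2.2565)]
side [431. 198.] 0 [(66, 0.457, -0.3596, 0.0, 3.4146), (56, 0.436, -0.3677, 0.0, 2.6042), (46, 0.4431, -0.3641, 0.0, 0.9755)]
side [431. 198.] 0.008 [(66, 0.454, -0.3504, 0.0, 3.5044), (56, 0.4466, -0.3489, 0.0, 2.6447), (46, 0.4394, -0.3523, 0.0, 1.0649)]
scene [188. 179.] 0 [(66, 0.4382, -0.3502, 0.0, 4.8754), (56, 0.4402, -0.3576, 0.0, 2.5723), (46, 0.4418, -0.3612, 0.0, 0.4423)]
scene [188. 179.] 0.008 [(66, 0.4439, -0.3457, 0.0, 5.0119), (56, 0.4458, -0.3531, 0.0, 2.73), (46, 0.4478, -0.357, 0.0, 0.5282)]
scene [380. 246.] 0 [(66, 0.5414, 0.0761, 0.0, 5.3324), (56, 0.5438, 0.076, 0.0, 4.5136), (46, 0.5469, 0.0794, 0.0, 5.028)]
scene [380. 246.] 0.008 [(66, 0.5465, 0.0759, 0.0, 5.4212), (56, 0.5486, 0.0759, 0.0, 4.5312), (46, 0.5519, 0.0777, 0.0, 4.927)]
scene [529. 231.] 0 [(66, 0.4505, 0.3644, 0.0, 3.0757), (56, 0.4526, 0.369, 0.0, 0.5754), (46, 0.4529, 0.3691, 0.0, 1.8644)]
scene [529. 231.] 0.008 [(66, 0.4562, 0.3609, 0.0, 3.2716), (56, 0.4585, 0.3659, 0.0, 0.694), (46, 0.4588, 0.366, 0.0, 1.7459)]
```

Ring 66 is on the post. Now ring 56.

Emit:
{"name": "servo_tool", "arguments": {"series": [[0.079,0.331,-0.3,0,0,0,0],[0.079,0.331,-0.6,0,0,0,0],[0.079,0.331,-0.85,0,0,0,0],[0.079,0.331,-0.95,0,0,0,0],[0.079,0.331,-0.967,0,0,0,0],[0.079,0.331,-0.967,0,0,0,0]]}}

```text
time: 44.65
tool_pos: [0.4531, 0.3678, -0.019]
tcp_rot: [2.46, 1.954, 0.001]
wrist_force: [0.5, 0.7, 0.3]
width: 1.002
grip_force: 0.0
```

Emit:
{"name": "servo_tool", "arguments": {"series": [[0,0,-0.05,0,0,0,0],[0,0,-0.1,0,0,0,0],[0,0,-0.1,0,0,0,0],[0,0,-0.1,0,0,0,1],[0,0,-0.1,0,0,0,1],[0,0,-0.1,0,0,0,1],[0,0,-0.1,0,0,0,1]]}}

```text
time: 45.35
tool_pos: [0.4529, 0.3684, -0.0337]
tcp_rot: [2.459, 1.955, 0.002]
wrist_force: [-0.1, -0.8, 6.2]
width: 0.624
grip_force: 63.4
```

Emit:
{"name": "servo_tool", "arguments": {"series": [[0,0,0.3,0,0,0,1],[0,0,0.6,0,0,0,1],[0,-0.3,0.95,0,0,0,1],[0,-0.533,0.98,0,0,0,1],[0,-0.533,0.98,0,0,0,1]]}}

```text
time: 45.85
tool_pos: [0.4538, 0.285, 0.1153]
tcp_rot: [2.459, 1.951, 0.006]
wrist_force: [-0.1, 0.7, -2.7]
width: 0.615
grip_force: 64.9
```

Emit:
{"name": "servo_tool", "arguments": {"series": [[0.267,-0.867,0.06,0,0,0,1],[0.267,-0.867,0.06,0,0,0,1],[0.267,-0.867,0.06,0,0,0,1],[0.267,-0.867,0.06,0,0,0,1]]}}

```text
time: 46.25
tool_pos: [0.4929, 0.1543, 0.1204]
tcp_rot: [2.462, 1.949, -0.002]
wrist_force: [0.4, 1.3, -3.5]
width: 0.617
grip_force: 64.8
```

Emit:
{"name": "servo_tool", "arguments": {"series": [[0.267,-0.867,0,0,0,0,1],[0.267,-0.867,0,0,0,0,1],[0.267,-0.867,0,0,0,0,1],[0.267,-0.867,0,0,0,0,1],[0.267,-0.867,0,0,0,0,1]]}}

```text
time: 46.75
tool_pos: [0.5318, 0.0279, 0.12]
tcp_rot: [-2.459, -1.952, 0.002]
wrist_force: [0.9, 0.6, -1.9]
width: 0.623
grip_force: 64.8
```

```bash
python3 -c "
from hring import *
st();held_ring(.056,.034)
ci=bot.camera_info('wrist')
for d in bot.trace('ring66','wrist'):
    c=contour(d['mask']);print(c.mean(0).round(),c.min(0),c.max(0))
    if c[:,1].mean()<255:print('ring on post',np.round(fit([(ci,c)],ring(.066),z=.008,yaw=False),4))
"
```

```text
t 46.75 tcp [0.5318 0.0279 0.12  ] psi 1.342 tilt 0.002 w 0.623 F [ 0.9  0.6 -1.9] g 65
0.031000000000000003 outer: tool xy mm -1.6 0.2 rms 1.52
0.034 outer: tool xy mm -0.7 0.2 rms 2.12
0.037000000000000005 outer: tool xy mm 0.2 0.2 rms 2.8
bore px [308 306] [345 330] tool xy mm 2.8 0.3
[328. 171.] [287. 129.] [369. 212.]
ring on post [0.5443 0.0769 0.     0.7755]
[326. 318.] [265. 256.] [388. 378.]
```

Emit:
{"name": "servo_tool", "arguments": {"series": [[0.084,0.325,0,0,0,0,1],[0.084,0.325,-0.2,0,0,0,1],[0.084,0.325,-0.4,0,0,0,1],[0.084,0.325,-0.467,0,0,0,1],[0.084,0.325,-0.467,0,0,0,1],[0.084,0.325,-0.467,0,0,0,1]]}}

```text
time: 47.5
tool_pos: [0.5454, 0.077, 0.0518]
tcp_rot: [2.458, 1.956, 0.001]
wrist_force: [0.3, 0.4, -2.1]
width: 0.619
grip_force: 64.8
```

Emit:
{"name": "servo_tool", "arguments": {"series": [[0,0,-0.02,0,0,0,1],[0,0,-0.04,0,0,0,1],[0,0,-0.06,0,0,0,1],[0,0,-0.08,0,0,0,1],[0,0,-0.1,0,0,0,1],[0,0,-0.1,0,0,0,1]]}}

```text
time: 48.1
tool_pos: [0.5444, 0.0764, 0.0354]
tcp_rot: [-2.459, -1.955, 0.002]
wrist_force: [-0.4, 0.3, -2.4]
width: 0.617
grip_force: 64.8
```

Emit:
{"name": "servo_tool", "arguments": {"series": [[0,0,-0.025,0,0,0,1],[0,0,-0.05,0,0,0,1],[0,0,-0.08,0,0,0,1],[0,0,-0.08,0,0,0,1]]}}

```text
time: 48.5
tool_pos: [0.5441, 0.0764, 0.023]
tcp_rot: [-2.458, -1.955, 0.002]
wrist_force: [0.3, -0.3, -2.5]
width: 0.62
grip_force: 64.8
```

Emit:
{"name": "servo_tool", "arguments": {"series": [[0,0,-0.05,0,0,0,1],[0,0,-0.1,0,0,0,1],[0,0,-0.1,0,0,0,1],[0,0,-0.1,0,0,0,0],[0,0,-0.1,0,0,0,0],[0,0,-0.1,0,0,0,0],[0,0,0.2,0,0,0,0],[0,0,0.5,0,0,0,0],[0,0,0.68,0,0,0,0],[0,0,0.68,0,0,0,0]]}}

```text
time: 49.5
tool_pos: [0.5497, 0.077, 0.1325]
tcp_rot: [2.454, 1.951, 0.015]
wrist_force: [0.8, 0.3, 0.2]
width: 0.999
grip_force: 0.0
```

Emit:
{"name": "servo_tool", "arguments": {"series": [[-0.19,-0.81,0,0,0,0,0],[-0.19,-0.81,0,0,0,0,0],[-0.19,-0.81,0,0,0,0,0],[-0.19,-0.81,0,0,0,0,0]]}}

```text
time: 49.9
tool_pos: [0.5151, -0.0476, 0.1252]
tcp_rot: [-2.462, -1.951, 0.002]
wrist_force: [-0.0, -0.1, 0.6]
width: 1.001
grip_force: 0.0
```

Emit:
{"name": "servo_tool", "arguments": {"series": [[-0.19,-0.81,0,0,0,0,0],[-0.19,-0.81,0,0,0,0,0],[-0.19,-0.81,0,0,0,0,0],[-0.19,-0.81,0,0,0,0,0]]}}

```text
time: 50.3
tool_pos: [0.4874, -0.1684, 0.1255]
tcp_rot: [-2.462, -1.951, 0.001]
wrist_force: [0.6, 0.6, -0.0]
width: 1.001
grip_force: 0.0
```

Emit:
{"name": "servo_tool", "arguments": {"series": [[-0.19,-0.81,0,0,0,0,0],[-0.19,-0.81,0,0,0,0,0],[-0.19,-0.81,0,0,0,0,0],[-0.19,-0.81,0,0,0,0,0]]}}

```text
time: 50.7
tool_pos: [0.4595, -0.2895, 0.1257]
tcp_rot: [2.461, 1.952, -0.0]
wrist_force: [0.6, 0.1, 0.5]
width: 0.999
grip_force: 0.0
```

Emit:
{"name": "servo_tool", "arguments": {"series": [[-0.19,-0.81,0,0,0,0,0],[-0.19,-0.81,0,0,0,0,0],[-0.19,-0.81,0,0,0,0,0],[-0.19,-0.81,0,0,0,0,0],[-0.19,-0.81,0,0,0,0,0]]}}

```text
time: 51.2
tool_pos: [0.4316, -0.4077, 0.1253]
tcp_rot: [-2.458, -1.954, -0.002]
wrist_force: [0.2, 0.7, -0.5]
width: 1.0
grip_force: 0.0
```

```bash
python3 look.py w18.png wrist ring66
```

```text
t 51.20 tcp [ 0.4316 -0.4077  0.1253] psi 1.344 tilt 0.002 w 1.000 F [ 0.2  0.7 -0.5] g 0
ring66 0.79 [326. 172.] sat 2  [('46', 0.4421, -0.3605, 0.0, 0.7885), ('36', 0.4422, -0.3603, 0.0, 5.5647)]
```

Emit:
{"name": "servo_tool", "arguments": {"series": [[0.07,0.318,-0.3,0,0,0,0],[0.07,0.318,-0.6,0,0,0,0],[0.07,0.318,-0.85,0,0,0,0],[0.07,0.318,-0.95,0,0,0,0],[0.07,0.318,-0.967,0,0,0,0],[0.07,0.318,-0.967,0,0,0,0]]}}

```text
time: 51.9
tool_pos: [0.4426, -0.3621, -0.0179]
tcp_rot: [2.457, 1.955, 0.0]
wrist_force: [0.1, -0.5, -0.1]
width: 1.007
grip_force: 0.0
```

Emit:
{"name": "servo_tool", "arguments": {"series": [[0,0,-0.05,0,0,0,0],[0,0,-0.09,0,0,0,0],[0,0,-0.09,0,0,0,0],[0,0,-0.09,0,0,0,1],[0,0,-0.09,0,0,0,1],[0,0,-0.09,0,0,0,1],[0,0,-0.09,0,0,0,1],[0,0,-0.09,0,0,0,1]]}}

```text
time: 52.7
tool_pos: [0.4418, -0.3622, -0.0315]
tcp_rot: [2.458, 1.955, 0.0]
wrist_force: [-1.1, 0.5, 5.4]
width: 0.506
grip_force: 60.2
```

Emit:
{"name": "servo_tool", "arguments": {"series": [[0,0,0.3,0,0,0,1],[0,0,0.6,0,0,0,1],[0,0.2,0.95,0,0,0,1],[0,0.4,0.99,0,0,0,1],[0,0.4,0.99,0,0,0,1]]}}

```text
time: 53.2
tool_pos: [0.443, -0.3001, 0.1194]
tcp_rot: [2.454, 1.955, 0.004]
wrist_force: [0.2, 0.4, -2.2]
width: 0.507
grip_force: 61.8
```

Emit:
{"name": "servo_tool", "arguments": {"series": [[0.2,0.733,0.04,0,0,0,1],[0.2,0.733,0.04,0,0,0,1],[0.2,0.733,0.04,0,0,0,1],[0.2,0.733,0.04,0,0,0,1]]}}

```text
time: 53.6
tool_pos: [0.4713, -0.1901, 0.1211]
tcp_rot: [-2.455, -1.959, 0.001]
wrist_force: [0.3, -0.4, -1.7]
width: 0.505
grip_force: 61.8
```

Emit:
{"name": "servo_tool", "arguments": {"series": [[0.2,0.733,0,0,0,0,1],[0.2,0.733,0,0,0,0,1],[0.2,0.733,0,0,0,0,1],[0.2,0.733,0,0,0,0,1]]}}

```text
time: 54.0
tool_pos: [0.5015, -0.0814, 0.1213]
tcp_rot: [-2.456, -1.958, 0.002]
wrist_force: [-0.8, -0.5, -1.8]
width: 0.509
grip_force: 61.8
```

Emit:
{"name": "servo_tool", "arguments": {"series": [[0.2,0.733,0,0,0,0,1],[0.2,0.733,0,0,0,0,1],[0.2,0.733,0,0,0,0,1],[0.2,0.733,0,0,0,0,1],[0.2,0.733,0,0,0,0,1]]}}

```text
time: 54.5
tool_pos: [0.5311, 0.0263, 0.1214]
tcp_rot: [2.459, 1.955, -0.003]
wrist_force: [-0.0, -0.0, -1.4]
width: 0.508
grip_force: 61.8
```

```bash
python3 -c "
from hring import *
st();held_ring(.046,.032)
ci=bot.camera_info('wrist')
for d in bot.trace('ring66','wrist'):
    c=contour(d['mask'])
    if c[:,1].mean()<255:print('on post',c.mean(0).round(),[(k,z,np.round(fit([(ci,c)],ring(k),z=z,yaw=False),4)) for k,z in((.066,.008),(.056,.022))])
"
```

```text
t 54.50 tcp [0.5311 0.0263 0.1214] psi 1.343 tilt 0.002 w 0.508 F [-0.  -0.  -1.4] g 62
0.029 outer: tool xy mm 0.0 0.5 rms 1.08
0.032 outer: tool xy mm 1.0 0.5 rms 1.47
0.035 outer: tool xy mm 2.0 0.5 rms 1.98
bore px [308 300] [345 324] tool xy mm 3.9 0.5
on post [329. 170.] [(0.066, 0.008, array([0.5449, 0.0712, 0.    , 5.7179])), (0.056, 0.022, array([0.5448, 0.0762, 0.    , 0.8265]))]
on post [328. 168.] [(0.066, 0.008, array([0.5446, 0.0756, 0.    , 0.7454])), (0.056, 0.022, array([0.545 , 0.0786, 0.    , 4.053 ]))]
```

Rings 66 and 56 are on the post. Threading ring 46, shifted 1.3 mm for its offset in the grip.

Emit:
{"name": "servo_tool", "arguments": {"series": [[0.087,0.326,0,0,0,0,1],[0.087,0.326,-0.2,0,0,0,1],[0.087,0.326,-0.4,0,0,0,1],[0.087,0.326,-0.45,0,0,0,1],[0.087,0.326,-0.45,0,0,0,1],[0.087,0.326,-0.45,0,0,0,1]]}}

```text
time: 55.25
tool_pos: [0.5453, 0.0762, 0.0555]
tcp_rot: [2.459, 1.953, 0.002]
wrist_force: [-0.3, -0.3, -1.7]
width: 0.502
grip_force: 61.8
```

Emit:
{"name": "servo_tool", "arguments": {"series": [[0,0,-0.02,0,0,0,1],[0,0,-0.04,0,0,0,1],[0,0,-0.06,0,0,0,1],[0,0,-0.08,0,0,0,1],[0,0,-0.1,0,0,0,1],[0,0,-0.1,0,0,0,1]]}}

```text
time: 55.85
tool_pos: [0.5439, 0.077, 0.0388]
tcp_rot: [-2.458, -1.955, 0.002]
wrist_force: [0.6, -0.4, -1.7]
width: 0.506
grip_force: 61.8
```

Emit:
{"name": "servo_tool", "arguments": {"series": [[0,0,-0.025,0,0,0,1],[0,0,-0.05,0,0,0,1],[0,0,-0.08,0,0,0,1],[0,0,-0.08,0,0,0,1]]}}

```text
time: 56.25
tool_pos: [0.5437, 0.0769, 0.0265]
tcp_rot: [-2.458, -1.955, 0.002]
wrist_force: [-0.1, 0.2, -1.8]
width: 0.507
grip_force: 61.8
```

Lower a little, release, lift, back off to the viewing pose and check everything.

Emit:
{"name": "servo_tool", "arguments": {"series": [[0,0,-0.04,0,0,0,1],[0,0,-0.07,0,0,0,1],[0,0,-0.07,0,0,0,1],[0,0,-0.07,0,0,0,0],[0,0,-0.07,0,0,0,0],[0,0,-0.07,0,0,0,0],[0,0,0.2,0,0,0,0],[0,0,0.5,0,0,0,0],[0,0,0.66,0,0,0,0],[0,0,0.66,0,0,0,0]]}}

```text
time: 57.25
tool_pos: [0.5488, 0.0774, 0.1323]
tcp_rot: [2.454, 1.952, 0.014]
wrist_force: [0.7, -0.1, 0.1]
width: 1.002
grip_force: 0.0
```

Emit:
{"name": "servo_tool", "arguments": {"series": [[-0.18,-0.8,0.1,0,0,0,0],[-0.18,-0.8,0.1,0,0,0,0],[-0.18,-0.8,0.1,0,0,0,0],[-0.18,-0.8,0.1,0,0,0,0]]}}

```text
time: 57.65
tool_pos: [0.5166, -0.0456, 0.1412]
tcp_rot: [2.462, 1.95, -0.001]
wrist_force: [0.1, 0.7, -1.0]
width: 1.001
grip_force: 0.0
```

Emit:
{"name": "servo_tool", "arguments": {"series": [[-0.1,-0.5,0.1,0,0,0,0],[-0.1,-0.5,0.1,0,0,0,0],[-0.1,-0.5,0.1,0,0,0,0],[-0.1,-0.5,0.1,0,0,0,0]]}}

```text
time: 58.05
tool_pos: [0.5024, -0.1174, 0.1558]
tcp_rot: [-2.459, -1.953, -0.0]
wrist_force: [0.3, 0.5, 0.5]
width: 1.005
grip_force: 0.0
```

```bash
python3 -c "
from look import *
st();P=np.array([.516,-.045])
for cam in('wrist','side'):
    ci=bot.camera_info(cam);bot.read_camera(cam)
    for d in bot.trace('ring66',cam):
        c=contour(d['mask'])
        if len(c)>15:print(cam,'ring',c.mean(0).round(),[(k,z,np.round(fit([(ci,c)],ring(k),z=z,yaw=False),3)) for k,z in((.066,.008),(.056,.022),(.046,.036))])
    for n in('broad','slim_a'):
        for d in bot.trace(n,cam):
            c=contour(d['mask'])
            r=[(m,z,np.round(fit([(ci,c)],M,z=z),3)) for m,M,z in(('B',B,.059),('W',W,.035),('N',N,.035),('W',W,.011),('N',N,.011))]
            r=min(r,key=lambda q:q[2][3])
            if np.hypot(*(r[2][:2]-P))<.06:print(cam,n,round(d['score'],2),c.mean(0).round(),r)
    for n,M in(('petri',ring(.092,.017)),('canister',ring(.042,.052)),('cleaner',ring(.044,.095))):
        for d in bot.trace(n,cam)[:1]:print(cam,n,np.round(fit([(ci,contour(d['mask']))],M,yaw=False),3))
"
```

```text
t 58.05 tcp [ 0.5024 -0.1174  0.1558] psi 1.342 tilt 0.001 w 1.005 F [0.3 0.5 0.5] g 0
wrist ring [321.   5.] [(0.066, 0.008, array([0.546, 0.089, 0.   , 5.198])), (0.056, 0.022, array([0.544, 0.079, 0.   , 5.476])), (0.046, 0.036, array([0.542, 0.069, 0.   , 5.703]))]
wrist ring [323.  12.] [(0.066, 0.008, array([0.545, 0.078, 0.   , 6.12 ])), (0.056, 0.022, array([0.543, 0.068, 0.   , 6.2  ])), (0.046, 0.036, array([0.541, 0.059, 0.   , 6.19 ]))]
wrist broad 0.61 [323. 140.] ('B', 0.059, array([ 0.517, -0.046,  1.351,  0.926]))
wrist slim_a 0.89 [362. 164.] ('N', 0.035, array([ 0.514, -0.059, -0.554,  6.108]))
wrist petri [ 0.374 -0.015  0.     0.686]
side ring [303. 264.] [(0.066, 0.008, array([0.565, 0.066, 0.   , 4.772])), (0.056, 0.022, array([0.553, 0.071, 0.   , 3.438])), (0.046, 0.036, array([0.545, 0.079, 0.   , 2.662]))]
side ring [305. 281.] [(0.066, 0.008, array([0.507, 0.118, 0.   , 4.067])), (0.056, 0.022, array([0.502, 0.126, 0.   , 4.204])), (0.046, 0.036, array([0.524, 0.101, 0.   , 2.314]))]
side ring [304. 274.] [(0.066, 0.008, array([0.52 , 0.101, 0.   , 4.351])), (0.056, 0.022, array([0.551, 0.07 , 0.   , 1.999])), (0.046, 0.036, array([0.537, 0.087, 0.   , 2.031]))]
side ring [329. 247.] [(0.066, 0.008, array([ 0.558, -0.004,  0.   ,  3.238])), (0.056, 0.022, array([0.546, 0.006, 0.   , 3.219])), (0.046, 0.036, array([0.536, 0.015, 0.   , 3.152]))]
side broad 0.7 [346. 230.] ('B', 0.059, array([ 0.519, -0.047,  1.319,  0.358]))
side slim_a 0.75 [349. 253.] ('N', 0.011, array([ 0.501, -0.041,  1.53 ,  3.285]))
side slim_a 0.61 [359. 240.] ('N', 0.011, array([ 0.476, -0.059, -1.072,  2.356]))
side slim_a 0.6 [339. 242.] ('N', 0.011, array([ 0.54 , -0.059, -0.245,  2.817]))
side petri [ 0.375 -0.018  0.     0.534]
side canister [0.664 0.226 0.    1.213]
side cleaner [0.763 0.053 0.    2.534]
```

Emit:
{"name": "servo_tool", "arguments": {"series": [[0.2,0.967,-0.1,0,0,0,0],[0.2,0.967,-0.1,0,0,0,0],[0.2,0.967,-0.1,0,0,0,0],[0.2,0.967,-0.1,0,0,0,0],[0.2,0.967,-0.1,0,0,0,0],[0.2,0.967,-0.1,0,0,0,0]]}}

```text
time: 59.35
tool_pos: [0.5324, 0.0263, 0.1415]
tcp_rot: [2.459, 1.955, -0.001]
wrist_force: [-0.7, -0.5, 0.5]
width: 1.001
grip_force: 0.0
```

```bash
python3 -c "
from look import *
st()
for cam in('wrist','scene'):
    ci=bot.camera_info(cam);bot.read_camera(cam)
    for d in bot.trace('ring66',cam):
        c=contour(d['mask']);print(cam,round(d['score'],2),c.mean(0).round(),[(k,z,np.round(fit([(ci,c)],ring(k),z=z,yaw=False),4)) for k,z in((.066,.008),(.056,.022),(.046,.036))])
"
```

```text
t 59.35 tcp [0.5324 0.0263 0.1415] psi 1.343 tilt 0.001 w 1.001 F [-0.7 -0.5  0.5] g 0
wrist 0.65 [327. 168.] [(0.066, 0.008, array([0.5431, 0.0715, 0.    , 5.4724])), (0.056, 0.022, array([0.5446, 0.0764, 0.    , 0.7444])), (0.046, 0.036, array([0.5451, 0.0788, 0.    , 4.2442]))]
wrist 0.61 [326. 155.] [(0.066, 0.008, array([0.544 , 0.0738, 0.    , 2.4753])), (0.056, 0.022, array([0.5449, 0.0778, 0.    , 2.2756])), (0.046, 0.036, array([0.5459, 0.0828, 0.    , 5.9855]))]
wrist 0.6 [327. 167.] [(0.066, 0.008, array([ 0.5406,  0.0684,  0.    , 11.084 ])), (0.056, 0.022, array([0.5429, 0.0736, 0.    , 6.3366])), (0.046, 0.036, array([0.545 , 0.0786, 0.    , 0.9717]))]
scene 0.82 [376. 253.] [(0.066, 0.008, array([0.5418, 0.0765, 0.    , 2.3   ])), (0.056, 0.022, array([0.5562, 0.0741, 0.    , 2.3478])), (0.046, 0.036, array([0.5692, 0.0717, 0.    , 3.0009]))]
scene 0.63 [382. 239.] [(0.066, 0.008, array([0.4959, 0.0801, 0.    , 5.6857])), (0.056, 0.022, array([0.5517, 0.0815, 0.    , 5.5828])), (0.046, 0.036, array([0.5435, 0.0783, 0.    , 4.1495]))]
```

Ring 56 fits flat at z 22 mm and ring 46 at 36 mm, both on the post axis above ring 66. The stack is sound and the robot touches nothing, so I'm handing in.

```bash
python3 -c "
from workcell import bot
print(bot.finish_job())"
```

```text
the job is handed in; nothing more can be done
None
```

The job is handed in, but no verdict came back. By my last measurements the two crossed slim layers with the broad ingot on top stand centrally on the pad, and rings 66, 56 and 46 are on the post in that order. No ring 36 was seen. I looked at 16 pictures, 2 over the limit of 14.

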